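Load the shielded test carriage and click it home

TASK

Lift the cover off the big can on the slide carriage and park it on the rubber ring. With the carriage still pulled out, nest every loose shield can on the bench in the big can, largest first so that each smaller one stands upright inside the larger, and put the cover back on top, its spigot in the mouth of the innermost can. Then push the carriage along its rails towards the test head until the spring detent clicks and it stays fully home, leaving the other things on the bench where they are.

Things in the scene. Friction and masses are not known exactly. Their poses are not given: they have to be found in the camera images.
- carriage (a joint): slide position of the carriage, m: 0 = fully pulled out, grows towards the grey test head, 0.118 = end stop. It starts between 0 and 0.03. About 2 N moves it; from about 0.100 a sprung plunger at the side must be overcome, with up to about 16 N, until 0.108, after which the detent drives it to about 0.116 to 0.118 and holds it there (fully home). Pushed less than 0.108 it is not engaged.
- fixture: fixed slide base, aluminium plate with two dark rails, 142 wide x 380 long mm, origin at the centre of its underside on the bench. Its +y axis is the push direction (about world +y, yaw varies by 0.2 rad either way). At its +y end stands the grey test head, 150 x 70 x 85 mm high, from 190 to 260 mm along +y.
- seat (a point): centre of the inner floor of the big can (36 mm above the bench). The can is fixed to the black carriage and moves with it: plain aluminium, 96 mm outside, 80 mm inside diameter, rim 57 mm above this point. Axes parallel to the fixture's. Carriage deck 30 mm above the bench.
- push_face (a point): middle of the outer (-y) face of the carriage's upright steel push plate, 84 wide x 10 thick mm; this point is 66 mm above the bench, the plate's top 92 mm. It lies 115 mm from seat along the fixture's -y. Push here along the fixture's +y.
- can_large: loose open can, plain aluminium, 66 mm outside, 58 mm inside diameter, 75 mm tall, bottom 18 mm thick; origin at the centre of its underside, z up. May be absent. When nested its rim stands 18 mm proud of the vessel it stands in, so it can be held across its outside by the top 13 mm.
- can_medium: loose open can, plain aluminium, 48 mm outside, 41 mm inside diameter, 75 mm tall, bottom 18 mm thick; origin at the centre of its underside, z up. May be absent.
- can_small: loose open can, plain aluminium, 32 mm outside, 24 mm inside diameter, 75 mm tall, bottom 18 mm thick; origin at the centre of its underside, z up. May be absent. Two or three of the three loose cans are present.
- cover: round flat aluminium cover, 104 mm diameter, 5 mm thick, origin at the centre of the disc's underside, z up. On top a black knob, 25 mm diameter, from 5 to 32 mm above the origin; below a white spigot, 14 mm diameter, reaching 12 mm below the origin. Starts lying on the rim of the big can.
- stand: fixed black rubber parking ring, 72 mm outside, 50 mm inside diameter, 18 mm high, origin at the centre of its underside on the bench. The cover lies on it with its spigot in the hole.
- solder_reel: bystander: steel-coloured solder reel, 60 mm diameter, 44 mm high, origin under its centre; leave it alone
- meter: bystander: black hand multimeter, 170 x 80 x 36 mm; leave it alone
- rf_module: bystander: aluminium module with green top, 100 x 70 x 28 mm; leave it alone
- pen_mug: bystander: white mug, 80 mm diameter, 90 mm tall; leave it alone
- driver: bystander: screwdriver lying on the bench; leave it alone
- spanner: bystander: spanner lying on the bench; leave it alone
- flux_bottle: bystander: white bottle, 56 mm diameter, 110 mm tall; leave it alone
Not all that is in view belongs to the job. What is shaped like the cover but blue is not meant.

How it is judged:
By the outcome, as a careful person would: the job done as asked, in the order asked, and still so for the second after the job is handed in, with the robot touching nothing.
Of can_large, can_medium, can_small only 2 to 3 are there at a start; the rules pass over those that are not, and their reading is None.
At some moment in a run one of can_large, can_medium, cover may be knocked a few centimetres aside while the robot is not near it.
It also fails if it takes over 210 s, if anything falls off the work surface, if the arm or the gripper's body presses on something with over 40 N, if the wrist force passes 120 N, or if a joint passes its speed limit or range.

ROBOT

A 7-joint arm with a two-finger parallel gripper is mounted at the origin on the work surface. World frame = base frame: x ahead of the robot, y to its left, z up, the work surface at z = 0. Lengths are in m, angles in rad, forces in N, time in s.
With the tool pointing down it reaches from about 0.35 to 0.9 m from the base axis. Payload 8.1 kg.
Tool frame: the origin (TCP) lies at the very end of the fingers, on their centre line; the grasp point (between the pads) lies 19 mm behind it; x points along the fingers, y is the direction in which the jaws open and shut, and the axes are right-handed (so a half turn about x gives the same grasp; the last joint's range is limited). The gripper opens to 92 mm and grips with 3 to 60 N. Pads are 19 mm wide; open, the fingers measure 130 mm over their backs; the gripper's body (75 mm by 190 mm) begins 47 mm behind the grasp point.
Start: joints at [-1.237, 0.434, 0.025, 1.573, -0.012, 1.134, -0.075], TCP at [0.264, 0.566, 0.227] pointing down, gripper open.
Joint ranges: [-2.62, 2.62], [-0.44, 2.09], [-1.27, 1.32], [0.08, 2.57], [-1.32, 4.46], [0.12, 2], [-2.74, 2.74]. Speed limits (rad/s): [2.22, 2.22, 3.01, 3.01, 3.14, 3.14, 3.14].

INTERFACE

Orientations are given as a rotation vector (axis times angle).
In Python, from cell import arm gives the robot as it stands.
- The arm moves only by the tool servo_tool, never from a script. Its argument "plan" is a list of rows, each a list of 2 entries, a list of its own where there are three numbers: the shift along the world's x, y, z in cm, then the turn, a rotation vector about the world's x, y, z in degrees. A call has 1 to 12 rows; each row is the pose to reach, as a shift and turn from the pose measured when the call began; what a row does not reach only later rows make up. A row lasts 1/10 s, in which the tool goes at most 50 mm and 8.59 degrees, less where a joint would pass 70% of its speed; a pose out of reach is approached as far as the arm can. A call with a gripper value outside its range is refused whole. "grip" is the opening, from 0 (shut) to 1 (fully open), set as the call begins (left out, the last holds). The fingers move at their own pace and stop on an object; "squeeze" is the grip in N (left out, the last holds). Time passes only in rows, so rows that repeat a pose let the fingers close. It gives the time, the measured TCP pose, the force and the opening at its end, in the units of the state.
- arm.observe(): the state, without advancing time (a new reading comes with each control period).
- arm.get_image(name): name is "scene" or "top" or "wrist"; returns a dict with "frame" (480x640x3 uint8, blue, green, red), "fx", "fy", "cx", "cy" (pixels), "position" and "rotation" of the camera in the world. Camera axes: x right, y down, z forward; pixel columns grow to the right and rows downward; lengths in m; the calibration is good to about 2 mm. A picture is of the moment at which its call begins. There is no depth.
- arm.sign_off(): hands the job in, once; it reports no verdict.
Trained networks look in a picture, given as the dict that the camera call returned (one of the last four; its "shot" number tells which), for a name from the list of things; names that differ only in an ending like _2 or _b are one class to them, and where a whole thing is asked for, a point or a joint stands for the part that bears it (a point fixed in the world has none). Each returns a list of dicts, best first, with "score" (0 to 1); they miss things now and then, are a little off and sometimes report something else, mostly with a low value. They report only what shows in the picture. A call takes as long as a camera call. They do not tell look-alikes from the thing itself.
- arm.search_frame(picture, query): "at" ([column, row] in pixels, amid what is visible of it).
- arm.trace(picture, query): "pixels" (480x640 bool, what is visible of it) and "at" ([column, row] in pixels, amid what is visible of it).
The state is a dict: "clock": time; "joints": joint angles; "dq": joint speeds; "joint_efforts": joint torques, N m; "position": TCP position; "ee_rot": TCP orientation; "force": force on the tool from outside, world axes, zero at the start; "ft_torque": the same for the moment, N m; "width": opening from 0.0 (shut) to 1.0 (fully open).
Only numpy, scipy, OpenCV 4.12 (cv2) and the standard library are available. Lean on these libraries where they do the work, as an engineer would, in place of code of your own. Each camera call takes 0.05 s, during which the arm holds its last target.

## Working session

There is one attempt and no reset: what is moved stays moved. The work goes in short steps, Python scripts to look and compute and a tool call to move; the robot and the scene stay as the last step left them, time stands still between calls to the robot, and variables do not carry over. Pictures are saved under pics/ and viewed, and the job is handed in when it is done.

Besides the shell and the picture viewer there is one more tool, called after "Emit:" as a command line: name --argument value ..., lists and objects as JSON in quotes. servo_tool: Moves the arm, as the interface text tells. Its arguments: {"type":"object","properties":{"plan":{"type":"array","items":{"type":"array"}},"grip":{"type":"number"},"squeeze":{"type":"number"}},"required":["plan"]}

```bash
ls; mkdir -p pics; python3 - <<'E'
from cell import arm
import cv2
s=arm.observe(); print(s)
for n in ["scene","top","wrist"]:
    p=arm.get_image(n); cv2.imwrite(f"pics/{n}0.png",p["frame"]); print(n,p["shot"],p["fx"],p["cx"],p["cy"],p["position"],p["rotation"])
E
```

```text
pics
{'clock': 0.0, 'joints': array([-1.23657582,  0.43522329,  0.02495179,  1.57411024, -0.01156993,
        1.13399938, -0.07510888]), 'dq': array([-1.08325320e-03, -9.68794960e-05, -1.82905701e-03, -1.77422351e-03,
       -1.67725324e-03,  2.65344683e-03,  2.13646888e-03]), 'joint_efforts': array([ 1.30211600e-03, -6.67853308e+01,  9.85958241e-01, -3.14454854e+01,
       -6.04507048e-02,  4.29760851e-02,  1.78139180e-04]), 'position': array([0.26424335, 0.565818  , 0.22593947]), 'ee_rot': array([ 0.34137587,  1.5436915 , -0.34388215]), 'force': array([-0.83585332,  0.7415669 , -0.22174657]), 'ft_torque': array([-0.01686147, -0.0055727 , -0.01467267]), 'width': 1.0091245442737442}
scene 1 531.6996397851884 320.83681015360827 241.60873812407542 [ 1.42018467 -0.63041228  0.7927002 ] [-1.92136579 -1.04932927  0.54716477]
top 2 568.9339745695554 312.45469297681126 241.7224895282534 [0.20784852 0.0064036  1.5888467 ] [-1.99498068  2.23920213 -0.22625093]
wrist 3 391.6271836143771 318.847060145632 242.69524369727594 [0.19478443 0.59939215 0.38292002] [2.43356139 1.55124096 0.22414043]
```

View pics/scene0.png

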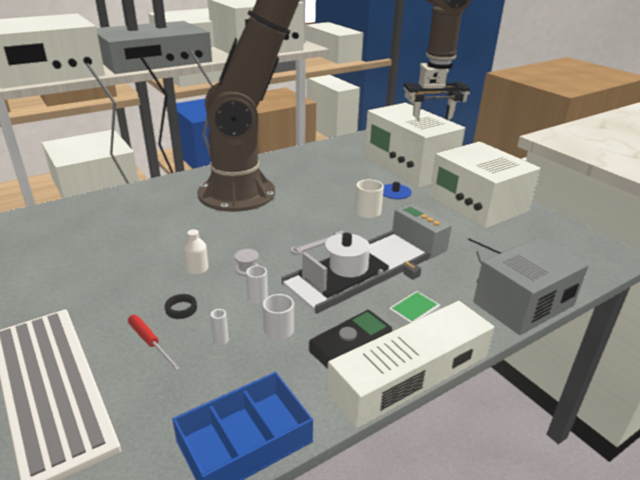

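View pics/top0.png

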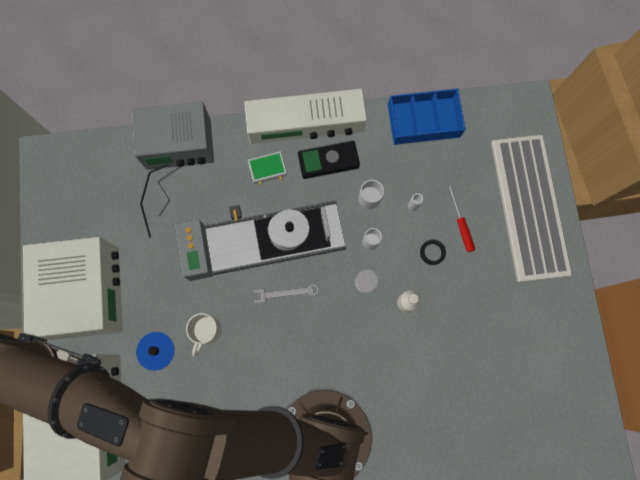

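View pics/wrist0.png

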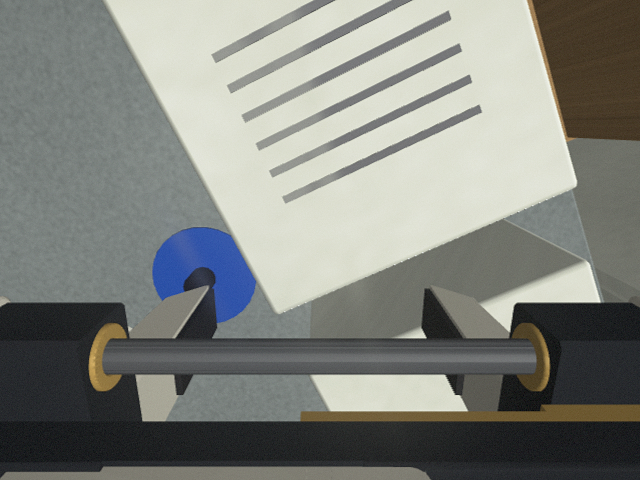

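Top view: the cover with its black knob sits on the big can at (289,229). The blue look-alike at (155,351) is not meant. Loose cans are large (371,194), medium (372,238) and small (416,201). The reel at (367,281), bottle (408,300) and mug (202,330) are not cans for this job. The ring is at (433,252).

```bash
cat > h.py <<'E'
import numpy as np, cv2
from cell import arm
from scipy.spatial.transform import Rotation as R
from scipy.optimize import least_squares
def cam(p): return R.from_rotvec(p["rotation"]).as_matrix() if np.size(p["rotation"])==3 else np.array(p["rotation"])
def proj(p,X):
    c=(np.atleast_2d(X)-p["position"])@cam(p)
    return np.c_[p["fx"]*c[:,0]/c[:,2]+p["cx"],p["fy"]*c[:,1]/c[:,2]+p["cy"]]
def unproj(p,uv,z):
    d=cam(p)@np.array([(uv[0]-p["cx"])/p["fx"],(uv[1]-p["cy"])/p["fy"],1])
    return p["position"]+d*(z-p["position"][2])/d[2]
def circ(x,y,z,r,n=48):
    a=np.linspace(0,2*np.pi,n,endpoint=False); return np.c_[x+r*np.cos(a),y+r*np.sin(a),0*a+z]
# each: list of (r,z) circles, hull silhouette
SIL={"can_large":[(.033,0),(.033,.075)],"can_medium":[(.024,0),(.024,.075)],"can_small":[(.016,0),(.016,.075)],
 "stand":[(.036,0),(.036,.018)],"solder_reel":[(.03,0),(.03,.044)]}
def hullc(p,x,y,sil,z0=0):
    pts=np.vstack([proj(p,circ(x,y,z0+z,r)) for r,z in sil]).astype(np.float32)
    h=cv2.convexHull(pts); m=cv2.moments(h); return np.array([m["m10"]/m["m00"],m["m01"]/m["m00"]]),m["m00"]
def maskc(m):
    n,l,st,c=cv2.connectedComponentsWithStats(m.astype(np.uint8))
    cs=[cv2.convexHull(np.vstack(q)) for q in [cv2.findContours((l==1+np.argmax(st[1:,4])).astype(np.uint8),cv2.RETR_EXTERNAL,cv2.CHAIN_APPROX_NONE)[0]]]
    M=cv2.moments(cs[0]); return np.array([M["m10"]/M["m00"],M["m01"]/M["m00"]]),M["m00"]
def locate(p,name,sil,z0=0,mask=None,n=2):
    out=[]
    ds=arm.trace(p,name) if mask is None else [dict(pixels=mask,score=1,at=None)]
    for d in ds[:n]:
        c,a=maskc(np.array(d["pixels"]))
        g=unproj(p,c,z0+.03)[:2]
        f=least_squares(lambda v:hullc(p,v[0],v[1],sil,z0)[0]-c,g)
        out.append((round(d["score"],2),np.round(c,1),np.round(f.x,4),"area",int(a),int(hullc(p,*f.x,sil,z0)[1])))
    return out
def pose():
    s=arm.observe(); M=R.from_rotvec(s["ee_rot"]).as_matrix()
    print("t",round(s["clock"],2),"tcp",np.round(s["position"],4),"w",round(s["width"],3),"F",np.round(s["force"],1),"x",np.round(M[:,0],3),"jaw deg",round(np.degrees(np.arctan2(M[1,1],M[0,1])),2),"q",np.round(s["joints"],2)); return s
E
python3 - <<'E'
from h import *
pose()
for cn in ["top","scene"]:
    p=arm.get_image(cn)
    for n in SIL: 
        for o in locate(p,n,SIL[n]): print(cn,n,*o)
    for d in arm.trace(p,"cover")[:2]:
        print(cn,"cover",d["score"],d["at"],maskc(np.array(d["pixels"])))
    d=arm.trace(p,"cover")[0]
    print(locate(p,"cover",[(.052,.093),(.052,.098),(.0125,.125)],mask=np.array(d["pixels"])))
    for q in ["fixture","carriage","seat","push_face"]:
        for d in arm.search_frame(p,q)[:2]: print(cn,q,d)
E
```

```text
t 0.15 tcp [0.2643 0.566  0.2262] w 1.001 F [-0.1  0.3 -0.8] x [-0.    -0.001 -1.   ] jaw deg 64.97 q [-1.24  0.44  0.02  1.57 -0.01  1.13 -0.08]
top can_large 0.86 [370.7 193.5] [ 0.6412 -0.209 ] area 527 596
top can_medium 0.63 [371.7 238.4] [ 0.5124 -0.1942] area 308 334
top can_small 0.77 [415.1 201.6] [ 0.6036 -0.3305] area 165 194
top can_small 0.62 [284.9 292.5] [0.39   0.0611] area 756 146
top stand 0.73 [432.6 251. ] [ 0.4629 -0.3641] area 472 545
top stand 0.26 [291.6 232. ] [0.5632 0.0251] area 3004 525
top solder_reel 0.64 [366.2 280.2] [ 0.4003 -0.1654] area 389 421
top solder_reel 0.4 [292.1 232.4] [0.5586 0.0238] area 3096 419
top cover 0.61 [292.1, 227.1] (array([289.46562732, 227.81811433]), 1122.5)
top cover 0.58 [153.9, 351.1] (array([154.84681481, 350.51066667]), 1125.0)
[(1, array([289.5, 227.8]), array([0.5563, 0.0286]), 'area', 1122, 1155)]
top fixture {'at': [245.1, 241.4], 'score': 0.72}
top carriage {'at': [306.2, 242.9], 'score': 0.98}
top carriage {'at': [285.5, 292.6], 'score': 0.32}
top seat {'at': [303.5, 240.9], 'score': 0.8}
scene can_large 0.85 [277.7 316.7] [ 0.6434 -0.2087] area 1198 1300
scene can_medium 0.63 [256.2 283.9] [ 0.5155 -0.1937] area 688 731
scene can_small 0.66 [218.8 326.6] [ 0.6065 -0.3293] area 479 546
scene stand 0.56 [180.1 305.7] [ 0.4625 -0.3623] area 613 703
scene solder_reel 0.58 [245.  260.9] [ 0.3956 -0.1637] area 484 591
scene cover 0.78 [348.4, 242.7] (array([345.86323114, 245.30050011]), 766.5)
scene cover 0.57 [396.7, 190.1] (array([395.80193906, 190.42982456]), 361.0)
[(1, array([345.9, 245.3]), array([0.5599, 0.029 ]), 'area', 766, 867)]
scene fixture {'at': [376.9, 263.5], 'score': 0.65}
scene carriage {'at': [336.3, 268.8], 'score': 0.56}
scene seat {'at': [346.8, 240.2], 'score': 0.61}
scene seat {'at': [338.6, 270.1], 'score': 0.57}
scene push_face {'at': [340.8, 268.2], 'score': 0.75}
```

```bash
python3 - <<'E'
import cv2
t=cv2.imread("pics/top0.png")
cv2.imwrite("pics/topc.png",cv2.resize(t[130:330,165:365],None,fx=3,fy=3,interpolation=cv2.INTER_CUBIC))
E
```

```text
(no output)
```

View pics/topc.png

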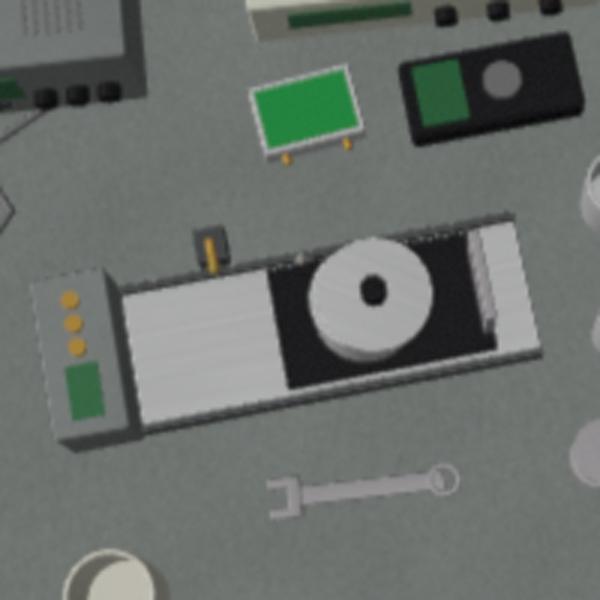

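```bash
python3 - <<'E'
from h import *
p=arm.get_image("top")
def f(u,v,z=0.03): return unproj(p,(u/3+165,v/3+130),z)[:2]
for a,b in [((122,290),(513,215)),((140,435),(540,352)),((33,285),(105,268)),((498,347),(472,233))]:
    A,B=f(*a),f(*b); d=A-B; print(A.round(4),B.round(4),np.hypot(*d).round(3),np.degrees(np.arctan2(d[1],d[0])).round(2))
print("plate top",f(478,280,.092), "cover ctr knob",f(373,290,.125))
E
```

```text
[0.6017 0.2634] [ 0.6318 -0.1096] 0.374 94.61
[0.4631 0.2575] [ 0.498  -0.1183] 0.377 95.3
[0.6161 0.3459] [0.6247 0.2776] 0.069 97.18
[ 0.5072 -0.0801] [ 0.6188 -0.069 ] 0.112 -174.34
plate top [ 0.55839841 -0.06623232] cover ctr knob [0.55231883 0.02824736]
```

Emit:
servo_tool --plan '[[[0, 0, 4], [0, 0, -5]], [[29.3, -53.7, 7.4], [0, 0, -60]], [[29.3, -53.7, 7.4], [0, 0, -60]], [[29.3, -53.7, 7.4], [0, 0, -60]], [[29.3, -53.7, 7.4], [0, 0, -60]], [[29.3, -53.7, 7.4], [0, 0, -60]], [[29.3, -53.7, 7.4], [0, 0, -60]], [[29.3, -53.7, 7.4], [0, 0, -60]], [[29.3, -53.7, 7.4], [0, 0, -60]], [[29.3, -53.7, 7.4], [0, 0, -60]], [[29.3, -53.7, 7.4], [0, 0, -60]], [[29.3, -53.7, 7.4], [0, 0, -60]]]' --grip 0.6

```text
clock: 2.6
position: [0.5281, 0.0825, 0.2977]
ee_rot: [1.145, 1.249, -1.144]
force: [0.5, 0.6, -0.3]
width: 0.603
```

```bash
python3 - <<'E'
from h import *
pose()
p=arm.get_image("wrist"); cv2.imwrite("pics/w1.png",p["frame"])
for d in arm.trace(p,"cover")[:2]:
    print(d["score"],d["at"]); print(locate(p,"c",[(.052,.093),(.052,.098),(.0125,.125)],mask=np.array(d["pixels"])))
E
```

```text
t 2.6 tcp [0.5281 0.0825 0.2977] w 0.603 F [ 0.5  0.6 -0.3] x [ 0.001  0.001 -1.   ] jaw deg 4.99 q [-0.64  0.24  0.49  1.72 -0.12  1.22 -0.04]
0.79 [341.5, 265.7]
[(1, array([343.4, 264.8]), array([0.5575, 0.0308]), 'area', 8460, 8592)]
```

View pics/w1.png

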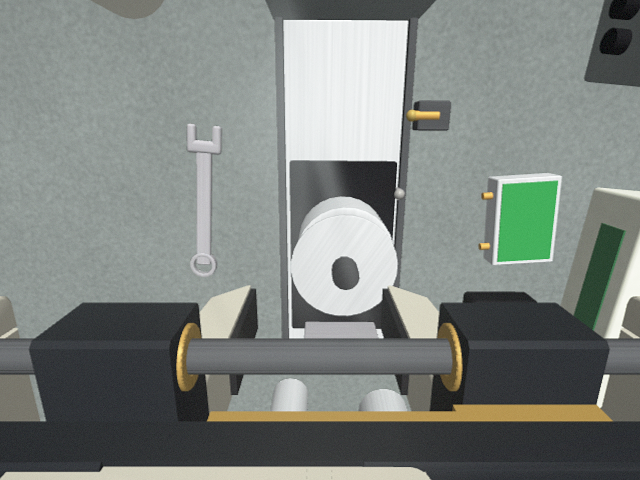

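Emit:
servo_tool --plan '[[[2.95, -5.2, -5], [0, 0, 0]], [[2.95, -5.2, -5], [0, 0, 0]], [[2.95, -5.2, -9.7], [0, 0, 0]], [[2.95, -5.2, -14], [0, 0, 0]], [[2.95, -5.2, -17], [0, 0, 0]], [[2.95, -5.2, -19.5], [0, 0, 0]], [[2.95, -5.2, -19.5], [0, 0, 0]]]'

```text
clock: 3.4
position: [0.5581, 0.0245, 0.1008]
ee_rot: [1.15, 1.242, -1.155]
force: [0.0, -0.1, -0.1]
width: 0.604
```

Emit:
servo_tool --plan '[[[0, 0, 0], [0, 0, 0]], [[0, 0, 0], [0, 0, 0]], [[0, 0, 0], [0, 0, 0]], [[0, 0, 0], [0, 0, 0]], [[0, 0, 0], [0, 0, 0]], [[0, 0, 0], [0, 0, 0]]]' --grip 0 --squeeze 25

```text
clock: 4.0
position: [0.5585, 0.0246, 0.1016]
ee_rot: [1.15, 1.242, -1.154]
force: [-1.7, 1.0, 7.3]
width: 0.265
```

```bash
python3 - <<'E'
from h import *
pose()
E
```

```text
t 4.0 tcp [0.5585 0.0246 0.1016] w 0.265 F [-1.7  1.   7.3] x [ 0.    -0.003 -1.   ] jaw deg 4.37 q [-0.46  0.49  0.44  1.91 -0.28  0.81  0.21]
```

Emit:
servo_tool --plan '[[[0, 0, 0], [0, 0, 0]], [[0, 0, 0], [0, 0, 0]], [[0, 0, 0], [0, 0, 0]], [[-0.1, 0.55, 0], [0, 0, 0.6]], [[-0.1, 0.55, 0], [0, 0, 0.6]], [[-0.1, 0.55, 0], [0, 0, 0.6]]]' --grip 0.6

```text
clock: 4.6
position: [0.5574, 0.0305, 0.1015]
ee_rot: [1.142, 1.247, -1.146]
force: [-0.2, 0.1, -0.6]
width: 0.594
```

Emit:
servo_tool --plan '[[[0, 0, 0], [0, 0, 0]], [[0, 0, 0], [0, 0, 0]], [[0, 0, 0], [0, 0, 0]], [[0, 0, 0], [0, 0, 0]], [[0, 0, 0], [0, 0, 0]], [[0, 0, 0], [0, 0, 0]]]' --grip 0

```text
clock: 5.2
position: [0.5575, 0.0305, 0.1016]
ee_rot: [1.142, 1.247, -1.146]
force: [0.4, -0.5, -1.0]
width: 0.266
```

Emit:
servo_tool --plan '[[[0, 0, 3], [0, 0, 0]], [[0, 0, 7], [0, 0, 0]], [[0, 0, 11], [0, 0, 0]], [[0, 0, 11], [0, 0, 0]], [[0, 0, 11], [0, 0, 0]]]'

```text
clock: 5.7
position: [0.5578, 0.0306, 0.2122]
ee_rot: [1.143, 1.246, -1.145]
force: [-0.4, 0.7, -1.2]
width: 0.266
```

```bash
python3 - <<'E'
from h import *
pose()
p=arm.get_image("wrist"); cv2.imwrite("pics/w2.png",p["frame"])
for cn in ["top","scene"]:
    p=arm.get_image(cn)
    for n in ["stand"]:
        for o in locate(p,n,SIL[n]): print(cn,n,*o)
E
```

```text
t 5.7 tcp [0.5578 0.0306 0.2122] w 0.266 F [-0.4  0.7 -1.2] x [ 0.002 -0.003 -1.   ] jaw deg 5.01 q [-0.52  0.36  0.5   1.79 -0.19  1.04  0.13]
top stand 0.64 [432.7 251.7] [ 0.461  -0.3642] area 506 546
scene stand 0.92 [180.1 305.9] [ 0.4629 -0.3625] area 634 704
scene stand 0.32 [371.5 204. ] [0.3034 0.3166] area 478 320
```

View pics/w2.png

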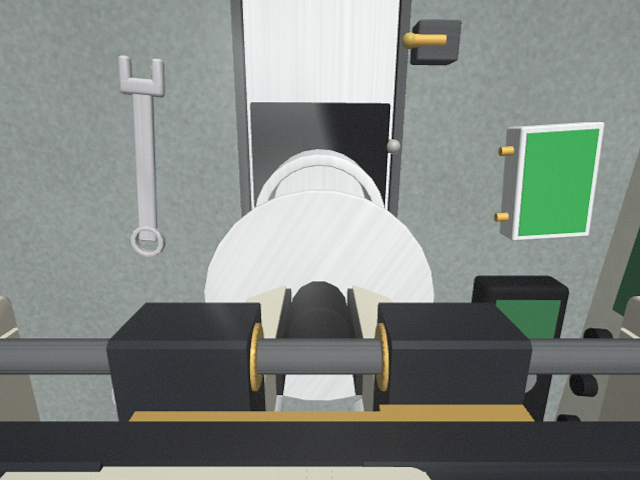

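Emit:
servo_tool --plan '[[[-1, -4, 1], [0, 0, 0]], [[-2.2, -9, 2], [0, 0, 0]], [[-3.4, -14, 2], [0, 0, 0]], [[-4.6, -19, 2], [0, 0, 0]], [[-5.9, -24, 2], [0, 0, 0]], [[-7.1, -29, 2], [0, 0, 0]], [[-8.3, -34, 2], [0, 0, 0]], [[-9.6, -39.4, 2], [0, 0, 0]], [[-9.6, -39.4, -2], [0, 0, 0]], [[-9.6, -39.4, -7], [0, 0, 0]], [[-9.6, -39.4, -10], [0, 0, 0]], [[-9.6, -39.4, -10], [0, 0, 0]]]'

```text
clock: 7.15
position: [0.4578, -0.3615, 0.1056]
ee_rot: [1.141, 1.257, -1.152]
force: [-1.0, 0.9, -0.5]
width: 0.265
```

```bash
python3 - <<'E'
from h import *
pose()
p=arm.get_image("scene"); cv2.imwrite("pics/s2.png",cv2.resize(p["frame"][180:400,80:380],None,fx=2.5,fy=2.5))
E
```

```text
t 7.15 tcp [ 0.4578 -0.3615  0.1056] w 0.265 F [-1.   0.9 -0.5] x [-0.01   0.001 -1.   ] jaw deg 4.96 q [ 0.2   0.54  0.55  1.84 -0.35  0.87  1.  ]
```

View pics/s2.png

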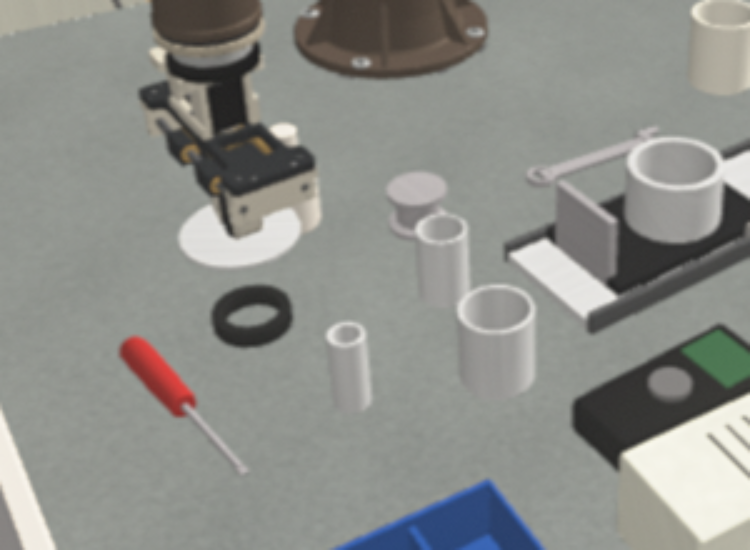

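Emit:
servo_tool --plan '[[[0.45, -0.2, 0], [0, 0, 0]], [[0.45, -0.2, 0], [0, 0, 0]], [[0.45, -0.2, -3], [0, 0, 0]], [[0.45, -0.2, -5.5], [0, 0, 0]], [[0.45, -0.2, -7], [0, 0, 0]], [[0.45, -0.2, -7.8], [0, 0, 0]], [[0.45, -0.2, -7.8], [0, 0, 0]], [[0.45, -0.2, -7.8], [0, 0, 0]]]'

```text
clock: 8.0
position: [0.4643, -0.3653, 0.0314]
ee_rot: [1.141, 1.252, -1.15]
force: [-0.4, -0.8, -0.5]
width: 0.267
```

```bash
python3 - <<'E'
from h import *
pose()
E
```

```text
t 8.0 tcp [ 0.4643 -0.3653  0.0314] w 0.267 F [-0.4 -0.8 -0.5] x [-0.006 -0.002 -1.   ] jaw deg 4.97 q [ 0.24  0.65  0.48  1.88 -0.43  0.73  1.06]
```

Emit:
servo_tool --plan '[[[-0.1, 0.1, -0.2], [0, 0, 0]], [[-0.1, 0.1, -0.3], [0, 0, 0]], [[-0.1, 0.1, -0.4], [0, 0, 0]], [[-0.1, 0.1, -0.4], [0, 0, 0]], [[-0.1, 0.1, -0.4], [0, 0, 0]]]'

```text
clock: 8.5
position: [0.4633, -0.3643, 0.0274]
ee_rot: [1.141, 1.252, -1.15]
force: [-0.4, -0.0, -0.6]
width: 0.266
```

Emit:
servo_tool --plan '[[[0, 0, 0], [0, 0, 0]], [[0, 0, 0], [0, 0, 0]], [[0, 0, 0], [0, 0, 0]], [[0, 0, 0], [0, 0, 0]], [[0, 0, 4], [0, 0, 0]], [[0, 0, 8], [0, 0, 0]], [[0, 0, 12], [0, 0, 0]], [[0, 0, 15], [0, 0, 0]], [[0, 0, 15], [0, 0, 0]], [[0, 0, 15], [0, 0, 0]]]' --grip 0.6

```text
clock: 9.5
position: [0.4636, -0.3643, 0.1779]
ee_rot: [1.141, 1.25, -1.149]
force: [-0.1, -0.8, -0.3]
width: 0.6
```

```bash
python3 - <<'E'
from h import *
pose()
p=arm.get_image("wrist"); cv2.imwrite("pics/w3.png",p["frame"])
C=[(.052,.0),(.052,.005),(.0125,.032)]
for d in arm.trace(p,"cover")[:2]:
    print(d["score"],d["at"]); print(locate(p,"c",C,.018,mask=np.array(d["pixels"])))
for cn in ["top","scene"]:
    p=arm.get_image(cn)
    if cn=="scene": cv2.imwrite("pics/s3.png",cv2.resize(p["frame"][180:400,80:380],None,fx=2.5,fy=2.5))
    for o in locate(p,"cover",C,.018): print(cn,"cover",*o)
    for n in ["can_large","can_medium","can_small"]:
        for o in locate(p,n,SIL[n],n=1): print(cn,n,*o)
    for d in arm.trace(p,"seat")[:2]: print(cn,"seat",d["score"],maskc(np.array(d["pixels"])),locate(p,"",[(.048,.03),(.048,.093)],mask=np.array(d["pixels"])))
E
```

```text
t 9.5 tcp [ 0.4636 -0.3643  0.1779] w 0.6 F [-0.1 -0.8 -0.3] x [-0.004 -0.003 -1.   ] jaw deg 4.99 q [ 0.15  0.46  0.6   1.76 -0.3   1.01  0.95]
0.69 [318.7, 221.2]
[(1, array([318.9, 219.9]), array([ 0.4636, -0.3636]), 'area', 12195, 12348)]
top can_large 0.61 [370.6 193.5] [ 0.6413 -0.2089] area 571 596
top can_medium 0.59 [371.3 238.6] [ 0.512  -0.1932] area 321 334
top can_small 0.6 [415.4 201.6] [ 0.6037 -0.3314] area 182 194
top seat 0.79 (array([291.85117743, 232.38172315]), 2965.5) [(1, array([291.9, 232.4]), array([0.5494, 0.0239]), 'area', 2965, 1110)]
scene cover 0.63 [179.  302.9] [ 0.4649 -0.3643] area 1059 1136
scene cover 0.56 [396.  190.3] [0.2893 0.4254] area 408 443
scene can_large 0.81 [277.9 316.4] [ 0.6429 -0.2077] area 1299 1298
scene can_medium 0.69 [179.  303.2] [ 0.489  -0.3715] area 1059 838
scene can_small 0.61 [219.  326.8] [ 0.6072 -0.3291] area 497 547
scene seat 0.72 (array([340.01953497, 264.46512293]), 3498.0) [(1, array([340. , 264.5]), array([ 0.5798, -0.0006]), 'area', 3498, 1576)]
```

View pics/s3.png

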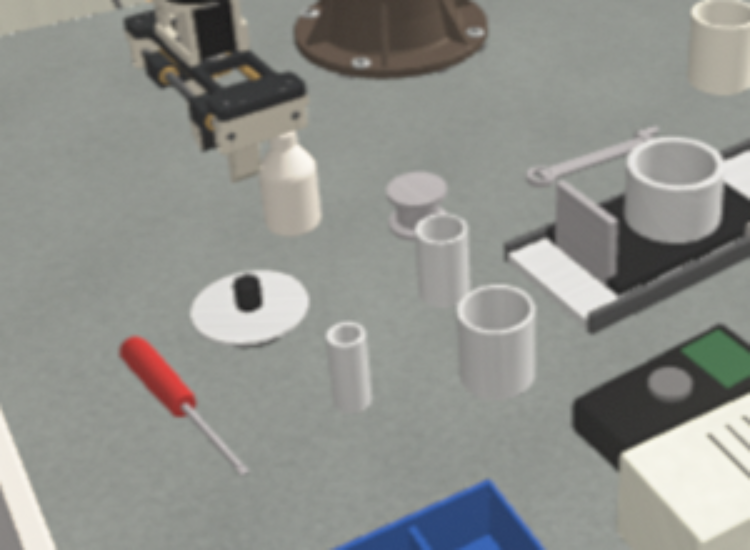

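View pics/w3.png

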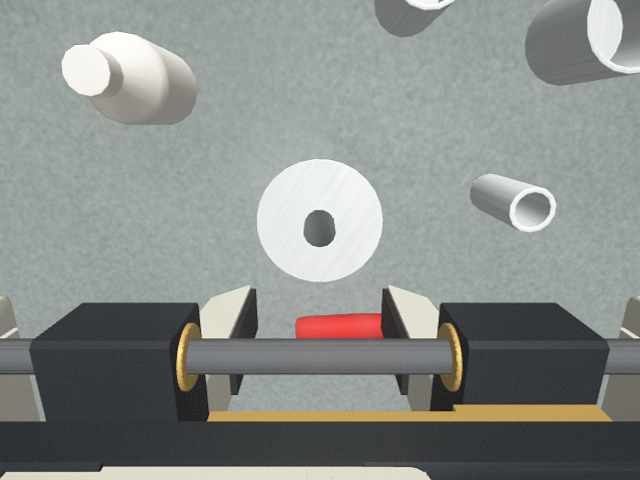

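Emit:
servo_tool --plan '[[[3, 2.6, 4], [0, 0, 0]], [[6.5, 5.6, 5], [0, 0, 0]], [[10, 8.7, 5], [0, 0, 0]], [[14, 12, 5], [0, 0, 0]], [[17.8, 15.5, 5], [0, 0, 0]], [[17.8, 15.5, 5], [0, 0, 0]], [[17.8, 15.5, 5], [0, 0, 0]], [[17.8, 15.5, 5], [0, 0, 0]], [[17.8, 15.5, 5], [0, 0, 0]]]' --grip 1.0

```text
clock: 11.1
position: [0.6401, -0.2113, 0.2278]
ee_rot: [1.142, 1.25, -1.153]
force: [0.3, -0.2, -0.2]
width: 0.999
```

```bash
cat > look.py <<'E'
import sys
from h import *
n=sys.argv[1]; f=sys.argv[2]
s=pose()
p=arm.get_image("wrist"); im=p["frame"].copy()
for o in locate(p,n,SIL[n]):
    print(*o, "delta cm", np.round((o[2]-s["position"][:2])*100,2))
    for r,z in SIL[n]+[(SIL[n][0][0],.075)]:
        cv2.polylines(im,[np.int32(proj(p,circ(*o[2],z,r)))],True,(0,0,255) if z else (0,255,0),1)
cv2.imwrite(f"pics/{f}.png",im)
E
python3 look.py can_large w4
```

```text
t 11.1 tcp [ 0.6401 -0.2113  0.2278] w 0.999 F [ 0.3 -0.2 -0.2] x [-0.006 -0.003 -1.   ] jaw deg 4.81 q [-0.12  0.56  0.58  1.47 -0.31  1.21  0.59]
0.86 [321.7 214.5] [ 0.6419 -0.2072] area 5434 5622 delta cm [0.18 0.41]
0.29 [474.2  96.4] [ 0.7534 -0.1034] area 20111 8328 delta cm [11.33 10.79]
```

View pics/w4.png

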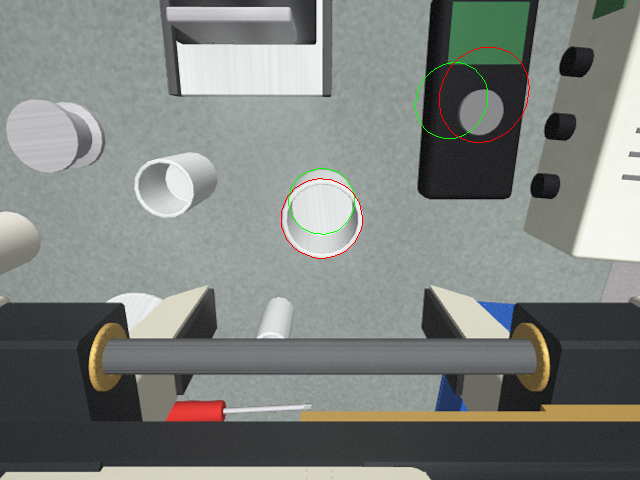

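Emit:
servo_tool --plan '[[[0.2, 0.35, 0], [0.2, -0.3, 0.2]], [[0.2, 0.35, -4], [0.2, -0.3, 0.2]], [[0.2, 0.35, -8], [0.2, -0.3, 0.2]], [[0.2, 0.35, -11], [0.2, -0.3, 0.2]], [[0.2, 0.35, -11], [0.2, -0.3, 0.2]], [[0.2, 0.35, -11], [0.2, -0.3, 0.2]]]'

```text
clock: 11.8
position: [0.6424, -0.2077, 0.1185]
ee_rot: [1.145, 1.25, -1.144]
force: [-0.4, 0.1, 0.2]
width: 1.0
```

Emit:
servo_tool --plan '[[[0, 0, -2.5], [0, 0, 0]], [[0, 0, -4.5], [0, 0, 0]], [[0, 0, -5.6], [0, 0, 0]], [[0, 0, -5.6], [0, 0, 0]], [[0, 0, -5.6], [0, 0, 0]]]'

```text
clock: 12.3
position: [0.6433, -0.2082, 0.0641]
ee_rot: [1.146, 1.248, -1.143]
force: [0.3, -0.6, 0.6]
width: 1.001
```

Emit:
servo_tool --plan '[[[0, 0, 0], [0, 0, 0]], [[0, 0, 0], [0, 0, 0]], [[0, 0, 0], [0, 0, 0]], [[0, 0, 0], [0, 0, 0]], [[0, 0, 0], [0, 0, 0]], [[0, 0, 0], [0, 0, 0]]]' --grip 0 --squeeze 25

```text
clock: 12.9
position: [0.6431, -0.2085, 0.0645]
ee_rot: [1.146, 1.248, -1.144]
force: [-2.6, -0.1, 6.4]
width: 0.714
```

```bash
python3 - <<'E'
from h import *
pose()
E
```

```text
t 12.9 tcp [ 0.6431 -0.2085  0.0645] w 0.714 F [-2.6 -0.1  6.4] x [ 0.002  0.    -1.   ] jaw deg 4.98 q [-0.07  0.71  0.5   1.63 -0.41  0.9   0.67]
```

Emit:
servo_tool --plan '[[[0, 0, 4], [0, 0, 0]], [[0, 0, 9], [0, 0, 0]], [[0, 0, 14], [0, 0, 0]], [[0, 0, 18], [0, 0, 0]], [[-1, 3, 18], [0, 0, 0]], [[-2, 6, 18], [0, 0, 0]], [[-2, 6, 18], [0, 0, 0]], [[-2, 6, 18], [0, 0, 0]]]'

```text
clock: 13.7
position: [0.6231, -0.1472, 0.2442]
ee_rot: [1.145, 1.249, -1.142]
force: [-0.3, -0.8, -2.8]
width: 0.717
```

```bash
python3 - <<'E'
from h import *
pose()
p=arm.get_image("wrist"); im=p["frame"].copy()
cv2.imwrite("pics/w5.png",im)
p=arm.get_image("top"); im=p["frame"].copy()
cv2.imwrite("pics/t5.png",cv2.resize(im[180:280,240:390],None,fx=5,fy=5,interpolation=cv2.INTER_CUBIC))
p=arm.get_image("scene"); im=p["frame"].copy()
cv2.imwrite("pics/s5.png",cv2.resize(im[200:320,270:430],None,fx=5,fy=5,interpolation=cv2.INTER_CUBIC))
E
```

```text
t 13.7 tcp [ 0.6231 -0.1472  0.2442] w 0.717 F [-0.3 -0.8 -2.8] x [ 0.001  0.001 -1.   ] jaw deg 5.1 q [-0.24  0.48  0.59  1.54 -0.28  1.2   0.49]
```

View pics/w5.png

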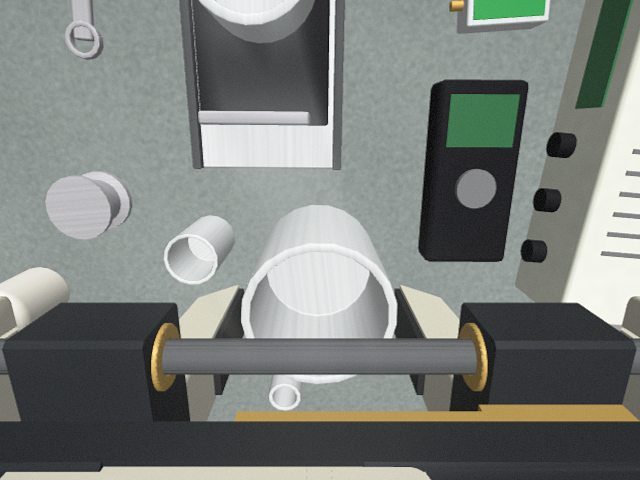

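View pics/t5.png

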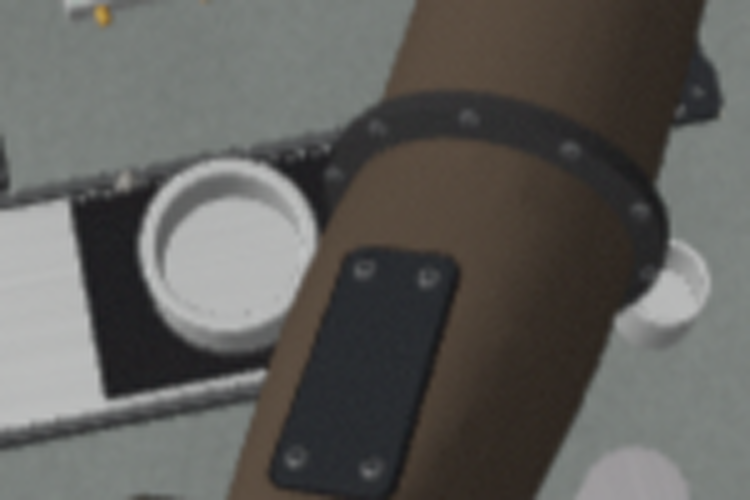

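View pics/s5.png

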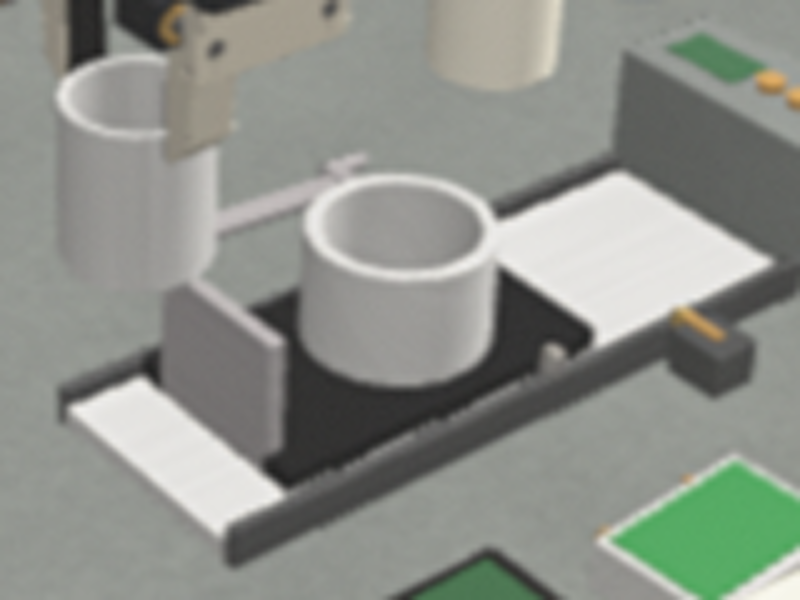

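```bash
python3 - <<'E'
from h import *
ps={n:arm.get_image(n) for n in ["scene","top"]}
obs={"scene":[330.4,369.4,234.6,256.4],"top":[267.6,303.8,211.2,None]}
def bb(p,v):
    q=proj(p,circ(v[0],v[1],.093,.048,200)); return [q[:,0].min(),q[:,0].max(),q[:,1].min(),q[:,1].max()]
for n in ps:
    f=least_squares(lambda v:[a-b for a,b in zip(bb(ps[n],v),obs[n]) if b],[.557,.03]); print(n,f.x.round(4),f.fun.round(1))
for v in [(.5575,.0305)]:
  for n,(y0,y1,x0,x1) in {"scene":(200,320,270,430),"top":(180,280,240,390)}.items():
    im=cv2.resize(ps[n]["frame"][y0:y1,x0:x1],None,fx=5,fy=5,interpolation=cv2.INTER_CUBIC)
    for r in (.04,.048):
        cv2.polylines(im,[np.int32((proj(ps[n],circ(*v,.093,r,100))-[x0,y0]+.5)*5)],True,(0,0,255),1)
    cv2.imwrite(f"pics/{n}6.png",im)
E
```

```text
scene [0.5625 0.0394] [-0.3  0.3  0.2 -0.2]
top [0.5561 0.039 ] [ 0.3 -0.3  0. ]
```

View pics/scene6.png

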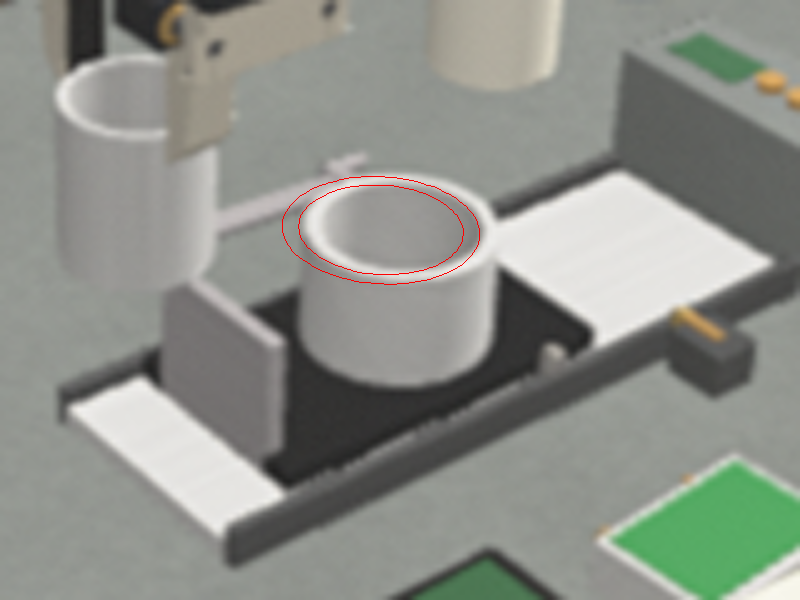

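View pics/top6.png

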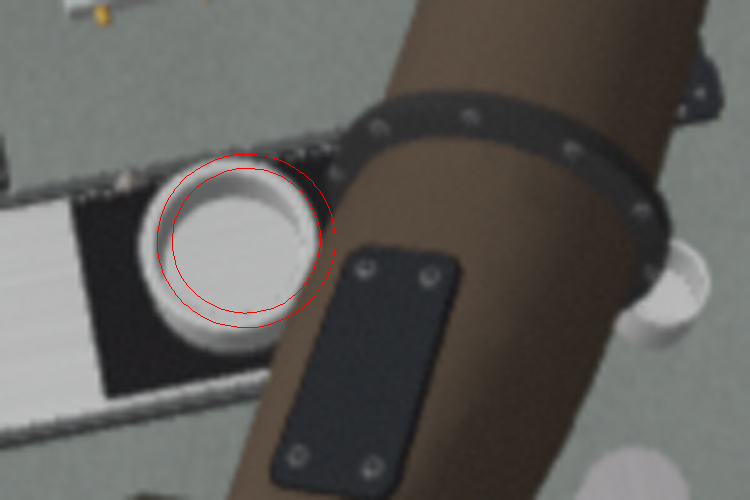

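Emit:
servo_tool --plan '[[[-2, 3, 0], [0, 0, 0]], [[-4, 6, 0], [0, 0, 0]], [[-6, 9, 0], [0, 0, 0]], [[-6, 9, 0], [0, 0, 0]], [[-6, 9, 0], [0, 0, 0]]]'

```text
clock: 14.45
position: [0.5631, -0.0593, 0.2445]
ee_rot: [1.146, 1.247, -1.144]
force: [0.3, 0.2, -1.6]
width: 0.721
```

```bash
python3 - <<'E'
from h import *
pose()
p=arm.get_image("wrist"); im=p["frame"].copy()
for r in (.04,.048): cv2.polylines(im,[np.int32(proj(p,circ(.5592,.0392,.093,r,100)))],True,(0,0,255),1)
cv2.imwrite("pics/w7.png",im)
E
```

```text
t 14.45 tcp [ 0.5631 -0.0593  0.2445] w 0.721 F [ 0.3  0.2 -1.6] x [ 0.002 -0.    -1.   ] jaw deg 4.96 q [-0.43  0.35  0.6   1.73 -0.22  1.12  0.32]
```

View pics/w7.png

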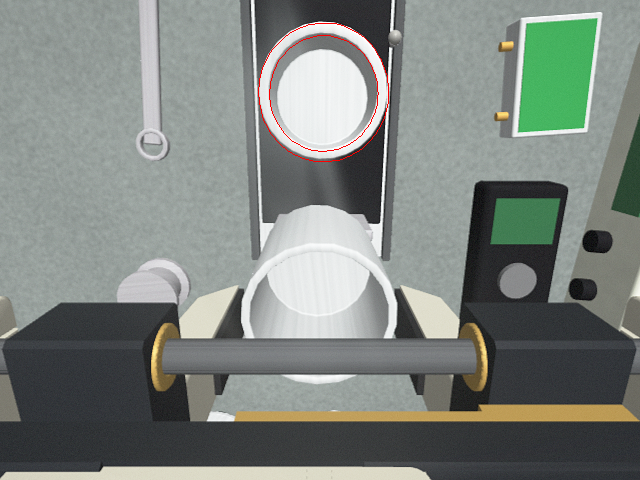

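Emit:
servo_tool --plan '[[[-0.2, 4, 0], [0, 0, 0]], [[-0.4, 8, 0], [0, 0, 0]], [[-0.4, 9.85, 0], [0, 0, 0]], [[-0.4, 9.85, 0], [0, 0, 0]], [[-0.4, 9.85, -2], [0, 0, 0]], [[-0.4, 9.85, -5], [0, 0, 0]], [[-0.4, 9.85, -6], [0, 0, 0]], [[-0.4, 9.85, -6], [0, 0, 0]]]'

```text
clock: 15.3
position: [0.5588, 0.0364, 0.1833]
ee_rot: [1.146, 1.246, -1.15]
force: [-0.6, -0.5, -2.2]
width: 0.713
```

```bash
python3 - <<'E'
from h import *
pose()
p=arm.get_image("scene"); im=p["frame"].copy()
cv2.imwrite("pics/s8.png",cv2.resize(im[170:310,270:430],None,fx=4,fy=4,interpolation=cv2.INTER_CUBIC))
E
```

```text
t 15.3 tcp [0.5588 0.0364 0.1833] w 0.713 F [-0.6 -0.5 -2.2] x [-0.001 -0.002 -1.   ] jaw deg 4.74 q [-0.56  0.4   0.55  1.82 -0.24  0.99  0.17]
```

View pics/s8.png

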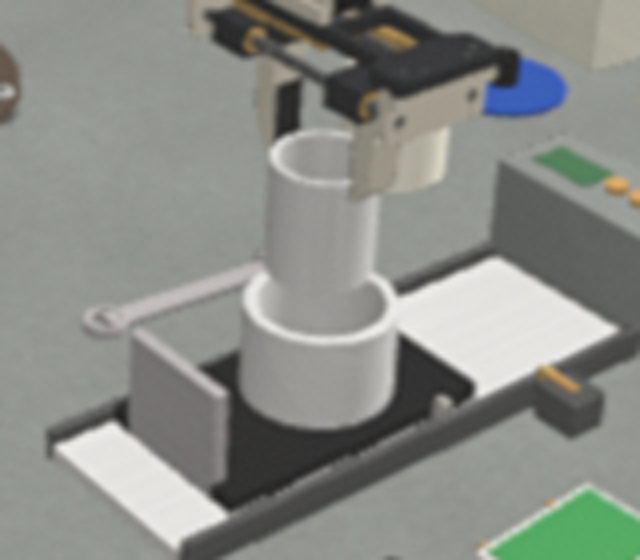

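Aligned; the can is centred over the big can. Descending.

Emit:
servo_tool --plan '[[[0, 0.3, -3], [0, 0, 0.2]], [[0, 0.3, -5.5], [0, 0, 0.2]], [[0, 0.3, -7.2], [0, 0, 0.2]], [[0, 0.3, -7.9], [0, 0, 0.2]], [[0, 0.3, -8.0], [0, 0, 0.2]], [[0, 0.3, -8.0], [0, 0, 0.2]]]'

```text
clock: 15.95
position: [0.5606, 0.0395, 0.1058]
ee_rot: [1.146, 1.245, -1.144]
force: [-0.1, -0.7, -2.3]
width: 0.714
```

```bash
python3 - <<'E'
from h import *
pose()
p=arm.get_image("scene"); im=p["frame"].copy()
cv2.imwrite("pics/s9.png",cv2.resize(im[170:310,270:430],None,fx=4,fy=4,interpolation=cv2.INTER_CUBIC))
E
```

```text
t 15.95 tcp [0.5606 0.0395 0.1058] w 0.714 F [-0.1 -0.7 -2.3] x [ 0.003 -0.002 -1.   ] jaw deg 4.94 q [-0.53  0.5   0.5   1.9  -0.31  0.82  0.23]
```

View pics/s9.png

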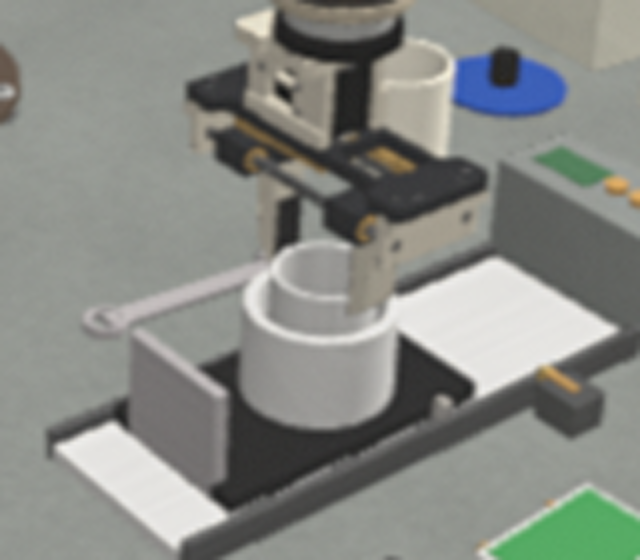

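Emit:
servo_tool --plan '[[[-0.1, 0, -0.3], [0, 0, 0]], [[-0.1, 0, -0.5], [0, 0, 0]], [[-0.1, 0, -0.5], [0, 0, 0]], [[-0.1, 0, -0.5], [0, 0, 0]]]'

```text
clock: 16.4
position: [0.5596, 0.0396, 0.1009]
ee_rot: [1.146, 1.245, -1.144]
force: [0.3, -0.5, -1.7]
width: 0.717
```

Emit:
servo_tool --plan '[[[0, 0, 0], [0, 0, 0]], [[0, 0, 0], [0, 0, 0]], [[0, 0, 0], [0, 0, 0]], [[0, 0, 0], [0, 0, 0]], [[0, 0, 3], [0, 0, 0]], [[0, 0, 7], [0, 0, 0]], [[0, 0, 12], [0, 0, 0]], [[0, 0, 12], [0, 0, 0]], [[0, 0, 12], [0, 0, 0]]]' --grip 0.95

```text
clock: 17.3
position: [0.5603, 0.0398, 0.2221]
ee_rot: [1.147, 1.244, -1.141]
force: [-0.2, -0.2, -0.7]
width: 0.95
```

```bash
python3 - <<'E'
from h import *
pose()
p=arm.get_image("wrist"); cv2.imwrite("pics/w10.png",p["frame"])
for cn in ["top","scene"]:
    p=arm.get_image(cn)
    for n in ["can_medium","can_small"]:
        for o in locate(p,n,SIL[n],n=2): print(cn,n,*o)
    for o in locate(p,"cover",[(.052,.0),(.052,.005),(.0125,.032)],.018): print(cn,"cover",*o)
cv2.imwrite("pics/s10.png",p["frame"])
E
```

```text
t 17.3 tcp [0.5603 0.0398 0.2221] w 0.95 F [-0.2 -0.2 -0.7] x [ 0.006 -0.001 -1.   ] jaw deg 4.96 q [-0.59  0.36  0.57  1.78 -0.22  1.06  0.14]
top can_medium 0.87 [371.9 238.3] [ 0.5127 -0.195 ] area 306 335
top can_medium 0.73 [311.2 289.7] [ 0.3893 -0.011 ] area 123 297
top can_small 0.51 [415.  201.5] [ 0.6039 -0.3303] area 168 194
top cover 0.75 [154.7 350.5] [0.2771 0.4287] area 1124 1195
top cover 0.74 [311.3 289.3] [ 0.3934 -0.0115] area 109 1111
scene can_medium 0.93 [256.  283.5] [ 0.5141 -0.1936] area 696 730
scene can_medium 0.59 [142.4 330.1] [ 0.533  -0.4669] area 479 974
scene can_small 0.93 [218.7 326.6] [ 0.6063 -0.3295] area 517 546
scene can_small 0.57 [411.1 308.3] [0.7757 0.0557] area 1047 491
scene cover 0.96 [396.1 191.2] [0.2945 0.4218] area 314 447
scene cover 0.74 [180.9 297.1] [ 0.4472 -0.3529] area 1031 1088
```

View pics/w10.png

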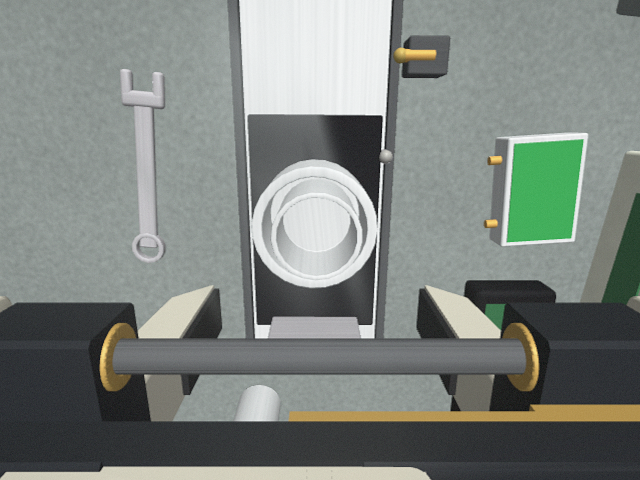

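View pics/s10.png

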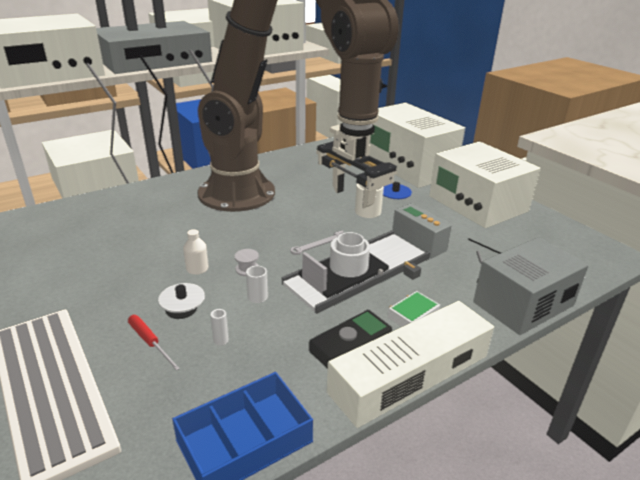

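```bash
python3 - <<'E'
from h import *
im=cv2.imread("pics/s10.png"); cv2.imwrite("pics/s10c.png",cv2.resize(im[260:350,130:280],None,fx=5,fy=5,interpolation=cv2.INTER_CUBIC))
E
```

```text
(no output)
```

View pics/s10c.png

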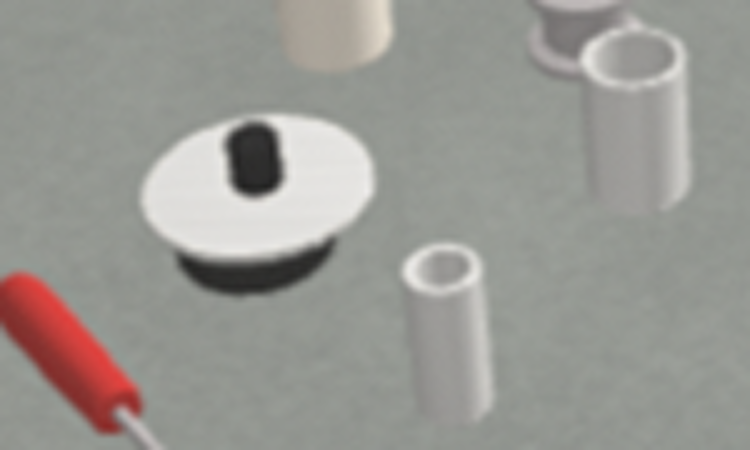

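Large nested upright, but the cover was knocked: it now lies tilted on the ring at (180,297). I'll look closer and re-seat it.

Emit:
servo_tool --plan '[[[-1, -4, 2], [0, 0, 0]], [[-2.2, -8.5, 2], [0, 0, 0]], [[-3.6, -13, 2], [0, 0, 0]], [[-4.9, -17.5, 2], [0, 0, 0]], [[-6.1, -22, 2], [0, 0, 0]], [[-7.4, -26.5, 2], [0, 0, 0]], [[-8.6, -31, 2], [0, 0, 0]], [[-9.9, -35.5, 2], [0, 0, 0]], [[-11, -39.5, 2], [0, 0, 0]], [[-11, -39.5, 2], [0, 0, 0]], [[-11, -39.5, 2], [0, 0, 0]], [[-11, -39.5, 2], [0, 0, 0]]]' --grip 0.6

```text
clock: 18.95
position: [0.4499, -0.3543, 0.24]
ee_rot: [1.145, 1.247, -1.144]
force: [-0.2, 0.5, 0.6]
width: 0.599
```

```bash
python3 - <<'E'
from h import *
pose()
p=arm.get_image("wrist"); cv2.imwrite("pics/w11.png",p["frame"])
cv2.imwrite("pics/w11c.png",cv2.resize(p["frame"][100:300,200:450],None,fx=3,fy=3))
E
```

```text
t 18.95 tcp [ 0.4499 -0.3543  0.24  ] w 0.599 F [-0.2  0.5  0.6] x [ 0.002 -0.001 -1.   ] jaw deg 5.01 q [ 0.08  0.38  0.69  1.73 -0.27  1.13  0.93]
```

View pics/w11c.png

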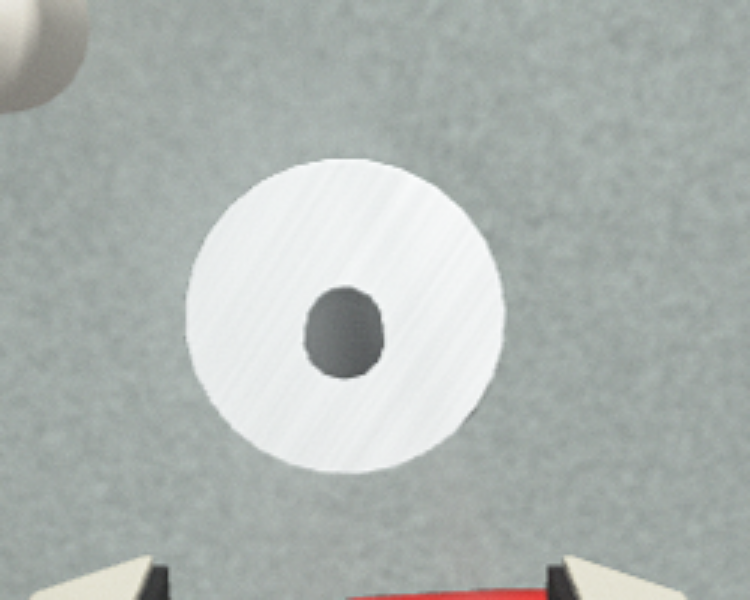

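```bash
cat > coverfit.py <<'E'
from h import *
def blob(m,seed):
    n,l,st,c=cv2.connectedComponentsWithStats(m.astype(np.uint8),connectivity=4)
    k=l[int(seed[1]),int(seed[0])]; return (l==k)&(k>0)
def fit(wseed,sseed,g,rot=None):
    obs=[]
    for cn,seed in (("wrist",wseed),("scene",sseed)):
        if seed is None: continue
        p=arm.get_image(cn); im=p["frame"].astype(int)
        g_=im.min(2); m=blob(g_>(200 if cn=="scene" else 205),seed)
        cs=max(cv2.findContours(m.astype(np.uint8),cv2.RETR_EXTERNAL,cv2.CHAIN_APPROX_NONE)[0],key=cv2.contourArea)
        h=cv2.convexHull(cs); dark=np.zeros(m.shape,np.uint8); cv2.fillPoly(dark,[h],1)
        k=(dark>0)&(im.max(2)<110 if cn=="scene" else im.max(2)<170)
        n,l,st,c=cv2.connectedComponentsWithStats(k.astype(np.uint8)); i=1+np.argmax(st[1:,4])
        print(cn,"disc area",cv2.contourArea(h),"knob",st[i],c[i].round(1))
        obs.append((p,h[:,0].astype(float),c[i],im))
    a=np.linspace(0,2*np.pi,90,endpoint=False)
    def pts(v):
        Rm=R.from_rotvec([v[3],v[4],0]).as_matrix(); o=np.array(v[:3])
        f=lambda r,z:(np.c_[r*np.cos(a),r*np.sin(a),0*a+z])@Rm.T+o
        return f
    def res(v):
        f=pts(v); out=[]
        for p,h,k,_ in obs:
            q=cv2.convexHull(np.vstack([proj(p,f(.052,.005)),proj(p,f(.052,0))]).astype(np.float32))
            out+=[cv2.pointPolygonTest(q,(float(x),float(y)),True)*.5 for x,y in cv2.convexHull(h.astype(np.float32))[:,0]][::max(1,len(h)//24)][:24]
            kq=cv2.convexHull(np.vstack([proj(p,f(.0125,.005)),proj(p,f(.0125,.032))]).astype(np.float32)); M=cv2.moments(kq)
            out+=list(3*(np.array([M["m10"],M["m01"]])/M["m00"]-k))
        return np.array(out)
    f=least_squares(res,g,x_scale=[.01,.01,.01,.1,.1],diff_step=1e-3,loss="soft_l1")
    v=f.x; print("pose",v[:3].round(4),"rotdeg",np.degrees(v[3:]).round(1),"cost",round(f.cost,2),"n",len(f.fun))
    F=pts(v)
    for i,(p,h,k,im) in enumerate(obs):
        im=im.astype(np.uint8).copy()
        for r,z in((.052,.005),(.0125,.005),(.0125,.032)): cv2.polylines(im,[np.int32(proj(p,F(r,z)))],True,(0,0,255),1)
        c=k.astype(int); im=im[max(c[1]-75,0):c[1]+75,max(c[0]-100,0):c[0]+100]
        cv2.imwrite(f"pics/cf{i}.png",cv2.resize(im,None,fx=4,fy=4))
    return v
E
python3 - <<'E'
from coverfit import *
fit((320,160),(200,297),[.45,-.355,.022,0.1,-.1])
E
```

```text
wrist disc area 8663.0 knob [301 196  27  31 651] [314.1 210.9]
scene disc area 942.5 knob [175 285  11  14 126] [180.4 291.5]
pose [ 0.4467 -0.3535  0.0169] rotdeg [-0.5 -0.1] cost 4.39 n 48
```

```bash
python3 -c "
import cv2,numpy as np
a=cv2.imread('pics/cf0.png');b=cv2.imread('pics/cf1.png');print(a.shape,b.shape)
h=min(a.shape[0],b.shape[0]);cv2.imwrite('pics/cf.png',cv2.resize(np.hstack([a[:h],b[:h]]),(800,int(800*h/(a.shape[1]+b.shape[1])))))"
```

```text
(600, 800, 3) (600, 800, 3)
```

View pics/cf.png

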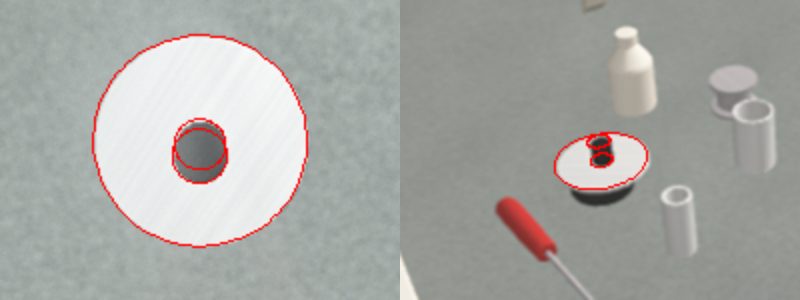

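The fit shows the cover is flat and still parked, just shifted about 19 mm with its spigot in the hole. No mending needed. Next is the medium can.

Emit:
servo_tool --plan '[[[1.5, 4, 0], [0, 0, 0]], [[3.2, 8, 0], [0, 0, 0]], [[4.8, 12, 0], [0, 0, 0]], [[6.4, 16, -1], [0, 0, 0]], [[6.4, 16, -1], [0, 0, 0]], [[6.4, 16, -1], [0, 0, 0]], [[6.4, 16, -1], [0, 0, 0]]]' --grip 0.8

```text
clock: 19.8
position: [0.5139, -0.1947, 0.2305]
ee_rot: [1.144, 1.246, -1.143]
force: [0.6, 0.5, 0.5]
width: 0.8
```

```bash
python3 look.py can_medium w12
```

```text
t 19.8 tcp [ 0.5139 -0.1947  0.2305] w 0.8 F [0.6 0.5 0.5] x [ 0.003 -0.002 -1.   ] jaw deg 5.06 q [-0.23  0.34  0.66  1.79 -0.23  1.08  0.6 ]
0.74 [317.3 215.1] [ 0.5136 -0.1925] area 2945 3168 delta cm [-0.03  0.22]
```

View pics/w12.png

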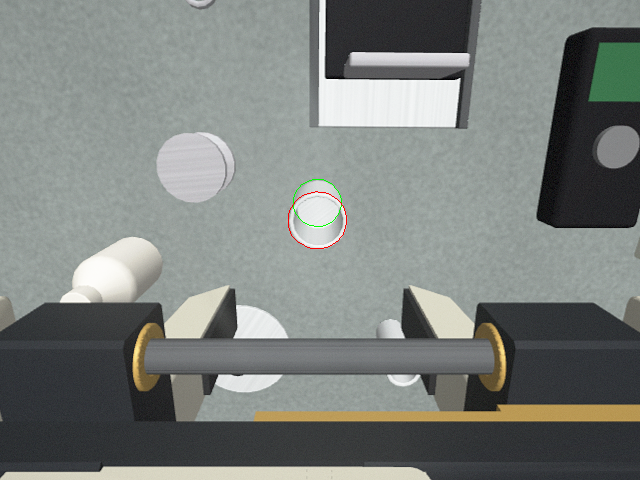

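Emit:
servo_tool --plan '[[[0, 0.15, -4], [0, 0, 0]], [[0, 0.15, -8], [0, 0, 0]], [[0, 0.15, -12], [0, 0, 0]], [[0, 0.15, -15], [0, 0, 0]], [[0, 0.15, -16.7], [0, 0, 0]], [[0, 0.15, -16.7], [0, 0, 0]], [[0, 0.15, -16.7], [0, 0, 0]]]'

```text
clock: 20.6
position: [0.5137, -0.1949, 0.0642]
ee_rot: [1.146, 1.244, -1.145]
force: [-0.3, 0.1, -0.4]
width: 0.8
```

Emit:
servo_tool --plan '[[[0, 0, 0], [0, 0, 0]], [[0, 0, 0], [0, 0, 0]], [[0, 0, 0], [0, 0, 0]], [[0, 0, 0], [0, 0, 0]], [[0, 0, 0], [0, 0, 0]], [[0, 0, 0], [0, 0, 0]]]' --grip 0

```text
clock: 21.2
position: [0.514, -0.195, 0.0647]
ee_rot: [1.146, 1.244, -1.145]
force: [-1.7, 1.0, 5.7]
width: 0.507
```

Emit:
servo_tool --plan '[[[0, 0, 4], [0, 0, 0]], [[0, 0, 9], [0, 0, 0]], [[0, 0, 14], [0, 0, 0]], [[0, 0, 18], [0, 0, 0]], [[0.8, 4, 18], [0, 0, 0]], [[1.6, 8, 18], [0, 0, 0]], [[2.4, 12, 18], [0, 0, 0]], [[3.2, 14, 18], [0, 0, 0]], [[3.2, 14, 18], [0, 0, 0]], [[3.2, 14, 18], [0, 0, 0]]]'

```text
clock: 22.2
position: [0.5457, -0.0549, 0.2444]
ee_rot: [1.145, 1.244, -1.145]
force: [0.5, -1.4, -2.0]
width: 0.507
```

```bash
cat > ring.py <<'E'
import sys
from h import *
# overlay rim circle guess: x y z r file
x,y,z,r=map(float,sys.argv[1:5]); f=sys.argv[5]
pose(); p=arm.get_image("wrist"); im=p["frame"].copy()
c=proj(p,[[x,y,z]])[0].astype(int); S=4
x0,y0=max(c[0]-100,0),max(c[1]-75,0); cr=im[y0:y0+150,x0:x0+200]
cr=cv2.resize(cr,None,fx=S,fy=S,interpolation=cv2.INTER_CUBIC)
cv2.polylines(cr,[np.int32((proj(p,circ(x,y,z,r,100))-[x0,y0]+.5)*S)],True,(0,0,255),1)
cv2.imwrite(f"pics/{f}.png",cr)
E
python3 ring.py .5595 .0396 .111 .033 w13
```

```text
t 22.2 tcp [ 0.5457 -0.0549  0.2444] w 0.507 F [ 0.5 -1.4 -2. ] x [ 0.003 -0.003 -1.   ] jaw deg 4.94 q [-0.48  0.32  0.64  1.78 -0.21  1.11  0.31]
```

View pics/w13.png

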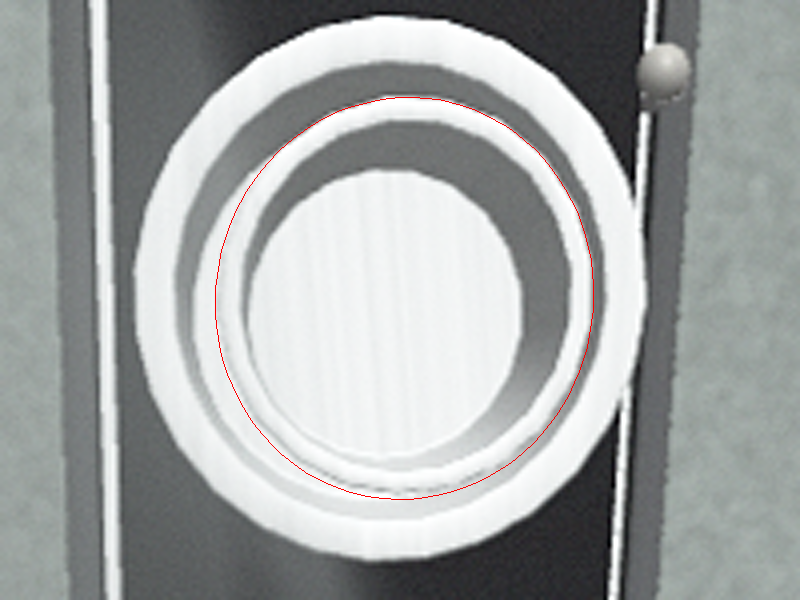

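Emit:
servo_tool --plan '[[[0.7, 4.7, 0], [0, 0, 0]], [[1.4, 9.35, 0], [0, 0, 0]], [[1.4, 9.35, -2], [0, 0, 0]], [[1.4, 9.35, -5], [0, 0, 0]], [[1.4, 9.35, -5], [0, 0, 0]], [[1.4, 9.35, -5], [0, 0, 0]]]'

```text
clock: 22.85
position: [0.5593, 0.036, 0.1948]
ee_rot: [1.147, 1.242, -1.149]
force: [-0.3, 0.3, -0.5]
width: 0.501
```

```bash
python3 - <<'E'
from h import *
pose()
p=arm.get_image("wrist"); cv2.imwrite("pics/w14.png",p["frame"])
p=arm.get_image("scene"); im=p["frame"].copy()
cv2.imwrite("pics/s14.png",cv2.resize(im[170:310,270:430],None,fx=4,fy=4,interpolation=cv2.INTER_CUBIC))
E
```

```text
t 22.85 tcp [0.5593 0.036  0.1948] w 0.501 F [-0.3  0.3 -0.5] x [ 0.002 -0.004 -1.   ] jaw deg 4.7 q [-0.59  0.39  0.59  1.81 -0.25  1.01  0.18]
```

View pics/w14.png

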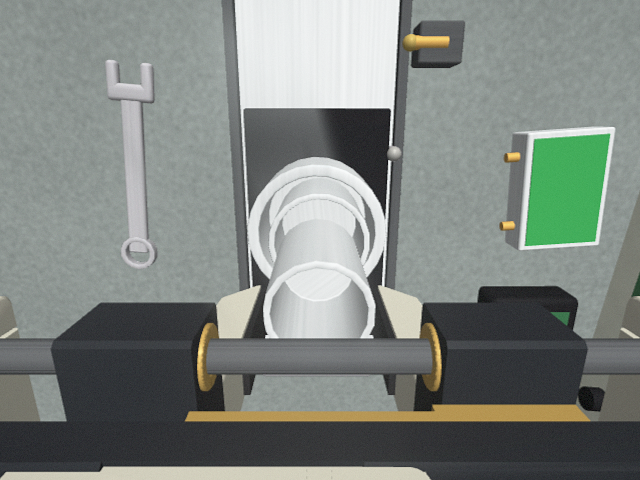

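View pics/s14.png

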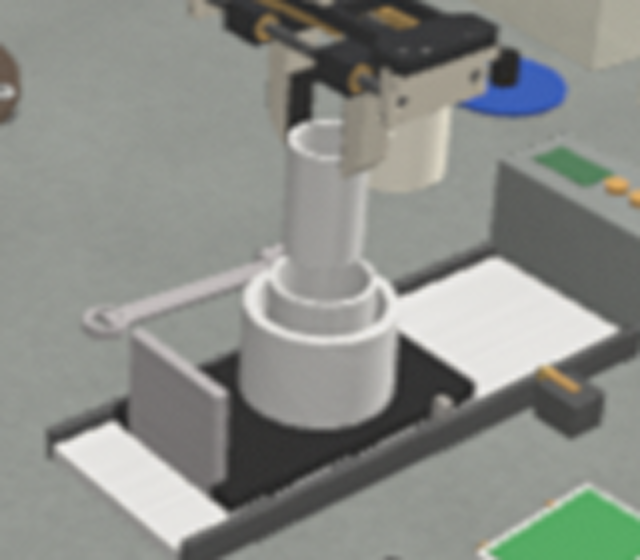

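Emit:
servo_tool --plan '[[[0, 0.25, -2], [0, 0, 0.3]], [[0, 0.25, -4], [0, 0, 0.3]], [[0, 0.25, -6], [0, 0, 0.3]], [[0, 0.25, -7], [0, 0, 0.3]], [[0, 0.25, -7.2], [0, 0, 0.3]], [[0, 0.25, -7.2], [0, 0, 0.3]], [[0, 0.25, -7.2], [0, 0, 0.3]]]'

```text
clock: 23.65
position: [0.5611, 0.0389, 0.1251]
ee_rot: [1.146, 1.242, -1.141]
force: [0.5, -0.7, -0.3]
width: 0.504
```

```bash
python3 - <<'E'
from h import *
pose()
p=arm.get_image("wrist"); cv2.imwrite("pics/w15.png",p["frame"])
p=arm.get_image("scene"); im=p["frame"].copy()
cv2.imwrite("pics/s15.png",cv2.resize(im[170:310,270:430],None,fx=4,fy=4,interpolation=cv2.INTER_CUBIC))
E
```

```text
t 23.65 tcp [0.5611 0.0389 0.1251] w 0.504 F [ 0.5 -0.7 -0.3] x [ 0.007 -0.002 -1.   ] jaw deg 5.02 q [-0.56  0.47  0.55  1.89 -0.31  0.86  0.23]
```

View pics/s15.png

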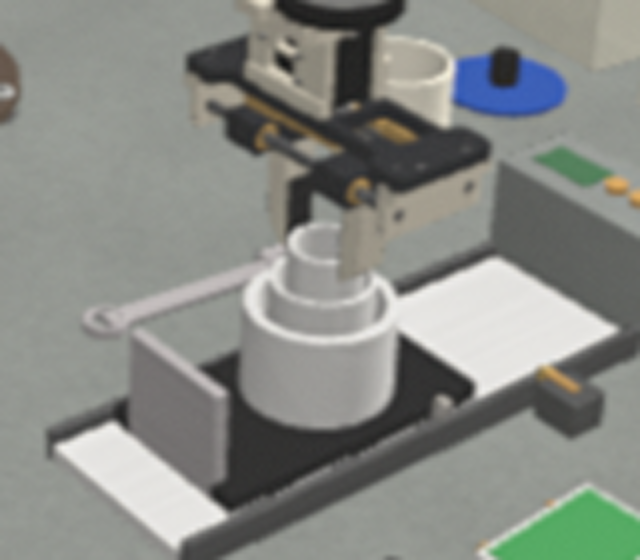

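Emit:
servo_tool --plan '[[[-0.15, 0, -0.3], [0, 0.3, 0]], [[-0.15, 0, -0.6], [0, 0.3, 0]], [[-0.15, 0, -0.6], [0, 0.3, 0]], [[-0.15, 0, -0.6], [0, 0.3, 0]]]'

```text
clock: 24.15
position: [0.5595, 0.039, 0.1188]
ee_rot: [1.143, 1.247, -1.145]
force: [0.4, -0.6, -0.7]
width: 0.506
```

Emit:
servo_tool --plan '[[[0, 0, 0], [0, 0, 0]], [[0, 0, 0], [0, 0, 0]], [[0, 0, 0], [0, 0, 0]], [[0, 0, 0], [0, 0, 0]], [[0, 0, 3], [0, 0, 0]], [[0, 0, 7], [0, 0, 0]], [[0, 0, 11], [0, 0, 0]], [[0, 0, 11], [0, 0, 0]], [[0, 0, 11], [0, 0, 0]]]' --grip 0.75

```text
clock: 25.05
position: [0.5599, 0.0391, 0.2295]
ee_rot: [1.144, 1.246, -1.143]
force: [-0.9, 0.8, -1.5]
width: 0.747
```

```bash
python3 ring.py .5595 .0405 .129 .024 w16; python3 - <<'E'
from h import *
for cn in ["top","scene"]:
    p=arm.get_image(cn)
    for n in ["can_small"]:
        for o in locate(p,n,SIL[n],n=2): print(cn,n,*o)
    for o in locate(p,"cover",[(.052,.0),(.052,.005),(.0125,.032)],.018): print(cn,"cover",*o)
E
```

```text
t 25.05 tcp [0.5599 0.0391 0.2295] w 0.747 F [-0.9  0.8 -1.5] x [ 0.003 -0.002 -1.   ] jaw deg 5.04 q [-0.61  0.36  0.61  1.77 -0.22  1.09  0.16]
top can_small 0.54 [414.9 202.2] [ 0.6022 -0.3296] area 163 194
top cover 0.91 [431.4 256.9] [ 0.4452 -0.3558] area 1063 1083
top cover 0.91 [154.6 350.7] [0.2765 0.4288] area 1171 1195
scene can_small 0.86 [218.4 326.2] [ 0.6049 -0.3294] area 462 545
scene can_small 0.22 [246.5 262.1] [ 0.4239 -0.1729] area 547 400
scene cover 0.73 [396.1 190.6] [0.2912 0.4245] area 341 445
scene cover 0.59 [180.8 297. ] [ 0.4467 -0.3531] area 1043 1088
```

View pics/w16.png

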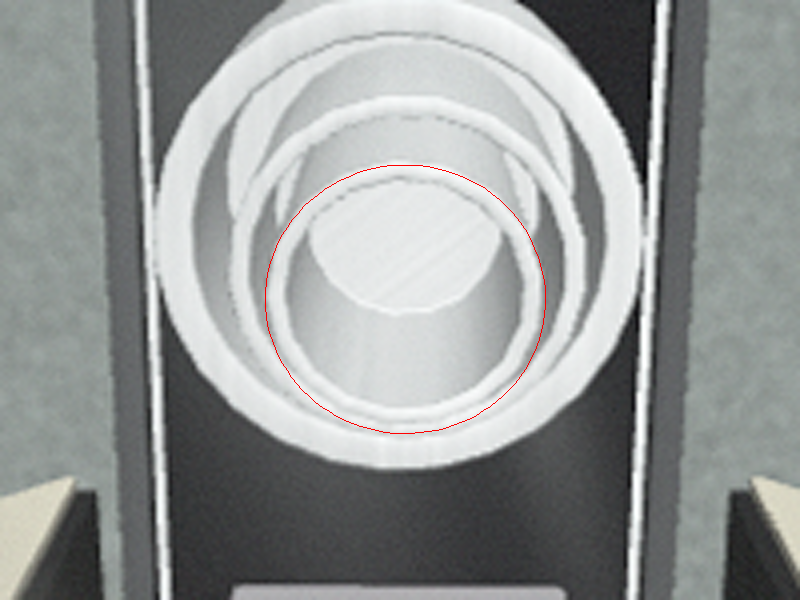

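Emit:
servo_tool --plan '[[[0.5, -4.5, 1], [0, 0, 0]], [[1.1, -9, 1], [0, 0, 0]], [[1.6, -13.5, 1], [0, 0, 0]], [[2.2, -18, 1], [0, 0, 0]], [[2.7, -22.5, 1], [0, 0, 0]], [[3.3, -27, 1], [0, 0, 0]], [[3.8, -31.5, 1], [0, 0, 0]], [[4.45, -36.85, 0], [0, 0, 0]], [[4.45, -36.85, 0], [0, 0, 0]], [[4.45, -36.85, 0], [0, 0, 0]], [[4.45, -36.85, 0], [0, 0, 0]]]' --grip 0.6

```text
clock: 26.5
position: [0.6038, -0.3283, 0.2274]
ee_rot: [1.142, 1.249, -1.145]
force: [0.7, 0.6, 0.8]
width: 0.597
```

```bash
python3 look.py can_small w17
```

```text
t 26.5 tcp [ 0.6038 -0.3283  0.2274] w 0.597 F [0.7 0.6 0.8] x [-0.001 -0.002 -1.   ] jaw deg 5.07 q [ 0.05  0.59  0.63  1.44 -0.35  1.23  0.8 ]
0.65 [320.  218.1] [ 0.6055 -0.3286] area 1522 1655 delta cm [ 0.17 -0.03]
```

View pics/w17.png

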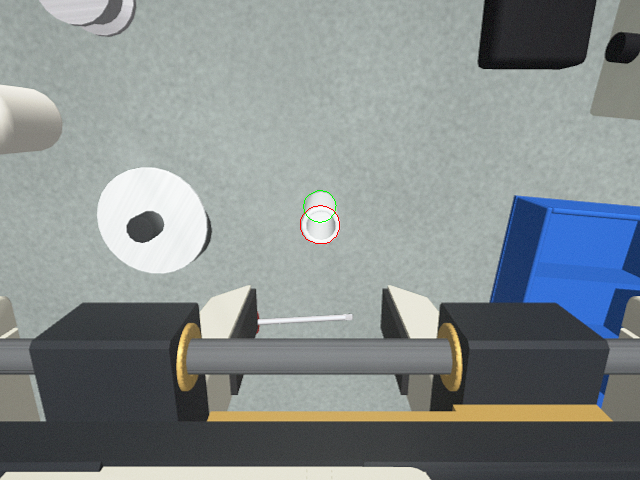

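Emit:
servo_tool --plan '[[[0.12, -0.05, -4], [0, 0, 0]], [[0.12, -0.05, -8], [0, 0, 0]], [[0.12, -0.05, -12], [0, 0, 0]], [[0.12, -0.05, -15], [0, 0, 0]], [[0.12, -0.05, -16.4], [0, 0, 0]], [[0.12, -0.05, -16.4], [0, 0, 0]], [[0.12, -0.05, -16.4], [0, 0, 0]]]'

```text
clock: 27.3
position: [0.6065, -0.328, 0.0655]
ee_rot: [1.141, 1.248, -1.142]
force: [0.9, -0.8, -0.2]
width: 0.602
```

Emit:
servo_tool --plan '[[[0, 0, 0], [0, 0, 0]], [[0, 0, 0], [0, 0, 0]], [[0, 0, 0], [0, 0, 0]], [[0, 0, 0], [0, 0, 0]], [[0, 0, 0], [0, 0, 0]], [[0, 0, 0], [0, 0, 0]]]' --grip 0

```text
clock: 27.9
position: [0.6068, -0.3286, 0.0664]
ee_rot: [1.141, 1.246, -1.142]
force: [-0.7, 0.9, 6.4]
width: 0.34
```

Emit:
servo_tool --plan '[[[0, 0, 4], [0, 0, 0]], [[0, 0, 9], [0, 0, 0]], [[0, 0, 14], [0, 0, 0]], [[0, 0, 18], [0, 0, 0]], [[-0.7, 4.5, 18], [0, 0, 0]], [[-1.4, 9, 18], [0, 0, 0]], [[-2.2, 13.5, 18], [0, 0, 0]], [[-3, 18, 18], [0, 0, 0]], [[-3.8, 22.5, 18], [0, 0, 0]], [[-4.7, 27.3, 18], [0, 0, 0]], [[-4.7, 27.3, 18], [0, 0, 0]], [[-4.7, 27.3, 18], [0, 0, 0]]]'

```text
clock: 29.1
position: [0.5596, -0.0538, 0.2463]
ee_rot: [1.139, 1.248, -1.139]
force: [-0.0, -0.7, -0.5]
width: 0.336
```

```bash
python3 ring.py .5595 .041 .129 .024 w18
```

```text
t 29.1 tcp [ 0.5596 -0.0538  0.2463] w 0.336 F [-0.  -0.7 -0.5] x [ 0.003 -0.003 -1.   ] jaw deg 5.4 q [-0.48  0.35  0.65  1.74 -0.23  1.13  0.33]
```

View pics/w18.png

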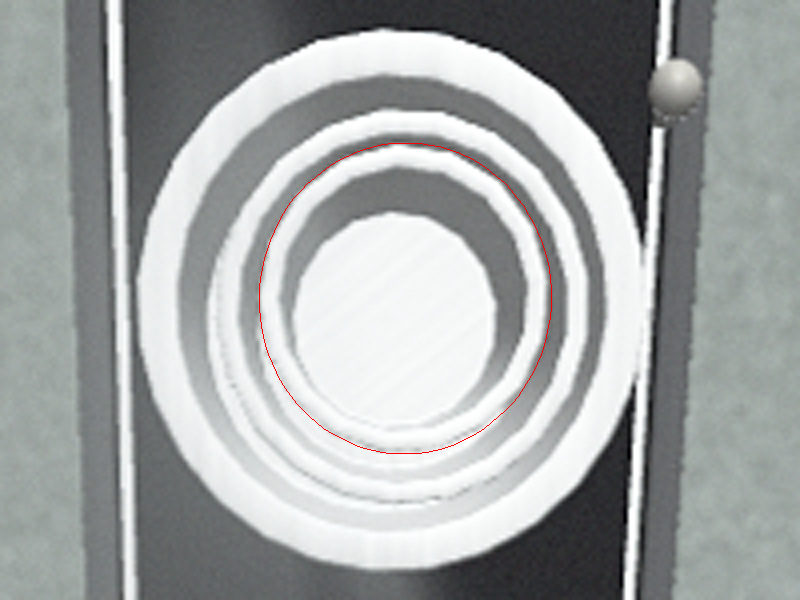

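Emit:
servo_tool --plan '[[[0, 4.7, 0], [0, 0, -0.4]], [[0, 9.5, 0], [0, 0, -0.4]], [[0, 9.5, -2], [0, 0, -0.4]], [[0, 9.5, -4], [0, 0, -0.4]], [[0, 9.5, -4], [0, 0, -0.4]], [[0, 9.5, -4], [0, 0, -0.4]], [[0, 9.5, -4], [0, 0, -0.4]]]'

```text
clock: 29.85
position: [0.5605, 0.0379, 0.2075]
ee_rot: [1.148, 1.241, -1.148]
force: [0.1, 0.5, -1.3]
width: 0.338
```

```bash
python3 - <<'E'
from h import *
pose()
p=arm.get_image("wrist"); cv2.imwrite("pics/w19.png",p["frame"])
p=arm.get_image("scene"); im=p["frame"].copy()
cv2.imwrite("pics/s19.png",cv2.resize(im[170:310,270:430],None,fx=4,fy=4,interpolation=cv2.INTER_CUBIC))
E
```

```text
t 29.85 tcp [0.5605 0.0379 0.2075] w 0.338 F [ 0.1  0.5 -1.3] x [ 0.004 -0.004 -1.   ] jaw deg 4.7 q [-0.61  0.38  0.61  1.8  -0.24  1.04  0.17]
```

View pics/w19.png

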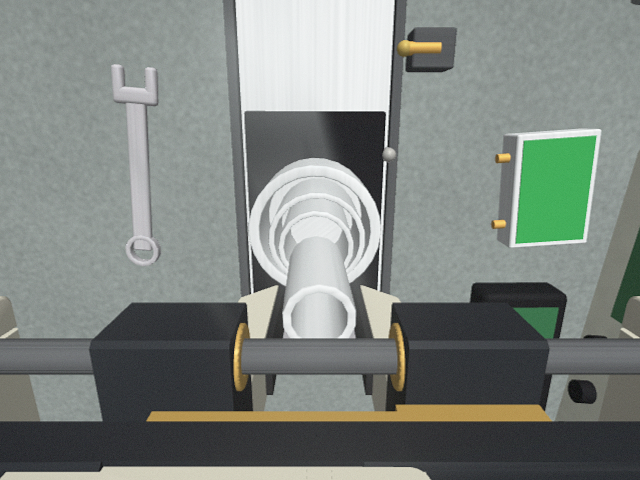

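View pics/s19.png

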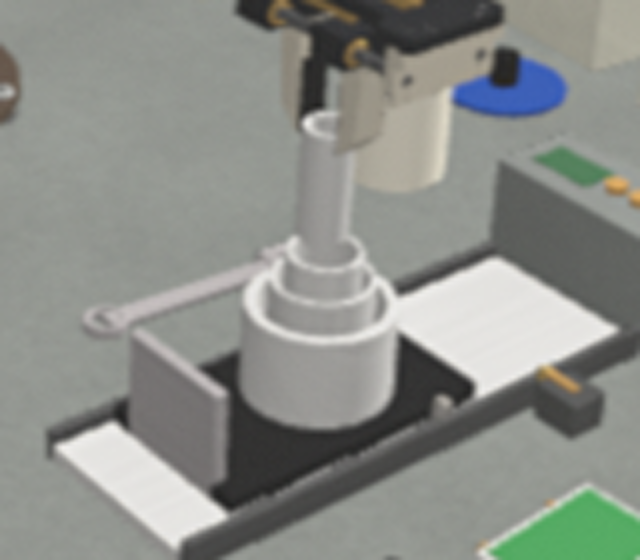

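Need y +0.3 cm; then lower.

Emit:
servo_tool --plan '[[[-0.1, 0.3, 0], [0, 0.2, 0.3]], [[-0.1, 0.3, -1.5], [0, 0.2, 0.3]], [[-0.1, 0.3, -3.5], [0, 0.2, 0.3]], [[-0.1, 0.3, -5.5], [0, 0.2, 0.3]], [[-0.1, 0.3, -6.4], [0, 0.2, 0.3]], [[-0.1, 0.3, -6.4], [0, 0.2, 0.3]], [[-0.1, 0.3, -6.4], [0, 0.2, 0.3]]]'

```text
clock: 30.65
position: [0.5599, 0.0415, 0.1442]
ee_rot: [1.142, 1.246, -1.144]
force: [0.5, -0.5, -1.0]
width: 0.338
```

```bash
python3 - <<'E'
from h import *
pose()
p=arm.get_image("scene"); im=p["frame"].copy()
cv2.imwrite("pics/s20.png",cv2.resize(im[170:310,270:430],None,fx=4,fy=4,interpolation=cv2.INTER_CUBIC))
E
```

```text
t 30.65 tcp [0.5599 0.0415 0.1442] w 0.338 F [ 0.5 -0.5 -1. ] x [ 0.002 -0.003 -1.   ] jaw deg 5.05 q [-0.58  0.45  0.57  1.87 -0.3   0.91  0.22]
```

View pics/s20.png

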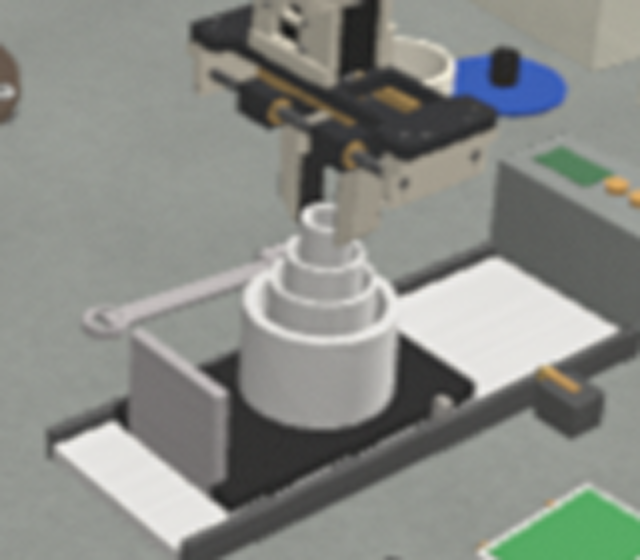

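Emit:
servo_tool --plan '[[[0, -0.05, -0.3], [0, 0, 0]], [[0, -0.05, -0.55], [0, 0, 0]], [[0, -0.05, -0.55], [0, 0, 0]], [[0, -0.05, -0.55], [0, 0, 0]]]'

```text
clock: 31.1
position: [0.5601, 0.041, 0.139]
ee_rot: [1.143, 1.246, -1.144]
force: [-0.4, 0.4, -0.4]
width: 0.342
```

Emit:
servo_tool --plan '[[[0, 0, 0], [0, 0, 0]], [[0, 0, 0], [0, 0, 0]], [[0, 0, 0], [0, 0, 0]], [[0, 0, 0], [0, 0, 0]], [[0, 0, 3], [0, 0, 0]], [[0, 0, 7], [0, 0, 0]], [[0, 0, 11], [0, 0, 0]], [[0, 0, 11], [0, 0, 0]], [[0, 0, 11], [0, 0, 0]]]' --grip 0.6

```text
clock: 32.0
position: [0.5605, 0.0411, 0.2497]
ee_rot: [1.144, 1.245, -1.142]
force: [0.1, 0.5, -0.7]
width: 0.599
```

```bash
python3 ring.py .56 .0415 .147 .016 w21;python3 - <<'E'
from h import *
for cn in ["top","scene"]:
    p=arm.get_image(cn)
    for o in locate(p,"cover",[(.052,.0),(.052,.005),(.0125,.032)],.018): print(cn,"cover",*o)
    cv2.imwrite(f"pics/{cn}21.png",p["frame"])
E
```

```text
t 32.0 tcp [0.5605 0.0411 0.2497] w 0.599 F [ 0.1  0.5 -0.7] x [ 0.004 -0.002 -1.   ] jaw deg 5.07 q [-0.64  0.34  0.63  1.74 -0.22  1.13  0.15]
top cover 0.96 [154.5 350.7] [0.2765 0.4291] area 1195 1195
top cover 0.7 [430.7 256.7] [ 0.4459 -0.3539] area 1027 1083
scene cover 0.8 [395.3 190.2] [0.2882 0.4238] area 320 443
scene cover 0.69 [180.7 297.5] [ 0.4481 -0.3538] area 1044 1091
```

View pics/w21.png

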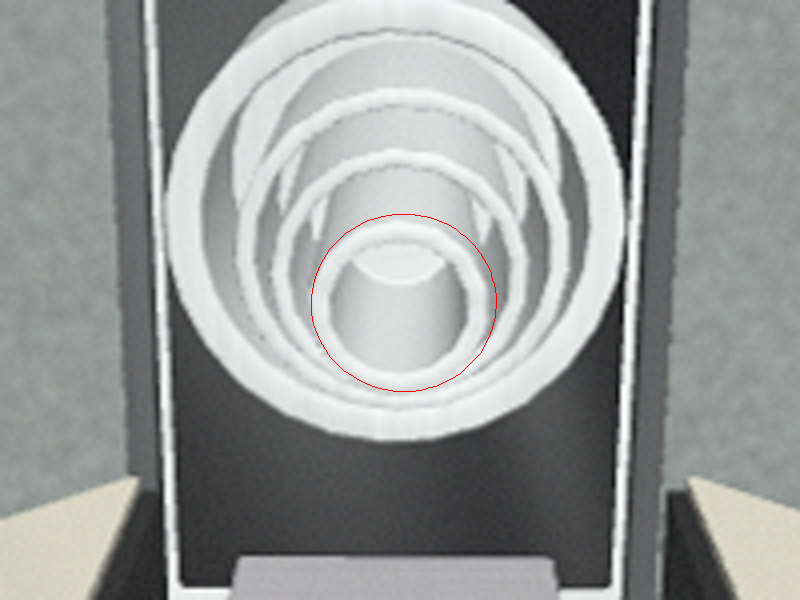

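View pics/scene21.png

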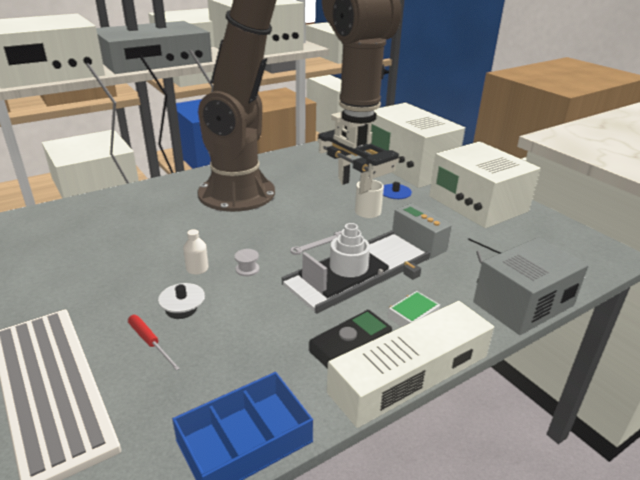

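Emit:
servo_tool --plan '[[[-1, -4, 0], [0, 0, 0]], [[-2.2, -8.5, 0], [0, 0, 0]], [[-3.6, -13, 0], [0, 0, 0]], [[-4.9, -17.5, 0], [0, 0, 0]], [[-6.1, -22, 0], [0, 0, 0]], [[-7.4, -26.5, 0], [0, 0, 0]], [[-8.6, -31, -1], [0, 0, 0]], [[-9.9, -35.5, -2], [0, 0, 0]], [[-11.4, -39.4, -3], [0, 0, 0]], [[-11.4, -39.4, -3], [0, 0, 0]], [[-11.4, -39.4, -3], [0, 0, 0]], [[-11.4, -39.4, -3], [0, 0, 0]]]' --grip 0.6

```text
clock: 33.45
position: [0.4459, -0.3519, 0.2173]
ee_rot: [1.141, 1.248, -1.145]
force: [-0.2, 1.0, 1.1]
width: 0.6
```

```bash
python3 - <<'E'
from coverfit import *
s=pose()
v=fit((320,160),(200,297),[.4467,-.3535,.018,0.05,-.05])
print((v[:2]-s["position"][:2])*100)
E
python3 -c "
import cv2,numpy as np
a=cv2.imread('pics/cf0.png');b=cv2.imread('pics/cf1.png')
h=min(a.shape[0],b.shape[0]);cv2.imwrite('pics/cf2.png',cv2.resize(np.hstack([a[:h],b[:h]]),(800,int(800*h/(a.shape[1]+b.shape[1])))))"
```

```text
t 33.45 tcp [ 0.4459 -0.3519  0.2173] w 0.6 F [-0.2  1.   1.1] x [-0.    -0.003 -1.   ] jaw deg 5.12 q [ 0.06  0.4   0.72  1.77 -0.29  1.08  0.97]
wrist disc area 9674.0 knob [305 203  29  33 735] [318.9 218.8]
scene disc area 942.5 knob [175 285  11  14 126] [180.4 291.5]
pose [ 0.4467 -0.3535  0.0169] rotdeg [-0.2 -0.1] cost 4.29 n 48
[ 0.07817244 -0.16059617]
```

View pics/cf2.png

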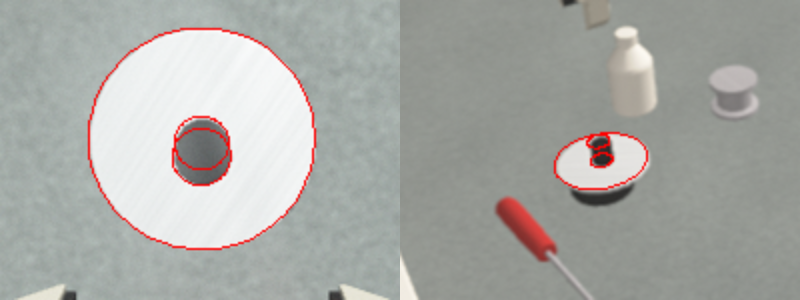

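```bash
python3 - <<'E'
from h import *
B=[(.028,0),(.028,.06),(.012,.11)]
for cn in ["top","scene"]:
    p=arm.get_image(cn)
    for o in locate(p,"flux_bottle",B,n=1): print(cn,*o)
p=arm.get_image("top"); cv2.imwrite("pics/t22.png",cv2.resize(p["frame"][200:350,340:490],None,fx=4,fy=4))
E
```

```text
top 0.23 [284.6 224.8] [0.581  0.0421] area 126 402
scene 0.78 [194.8 253. ] [ 0.3295 -0.2688] area 794 874
```

View pics/t22.png

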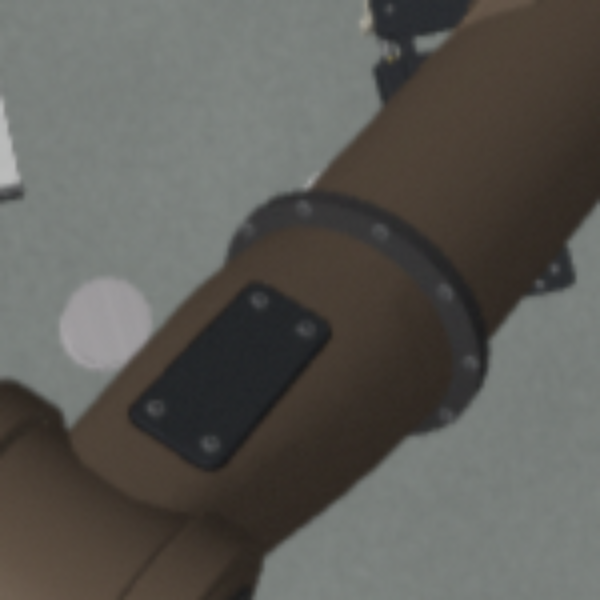

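Emit:
servo_tool --plan '[[[0.1, -0.15, -4], [0, 0, 0]], [[0.1, -0.15, -8], [0, 0, 0]], [[0.1, -0.15, -12], [0, 0, 0]], [[0.1, -0.15, -15.5], [0, 0, 0]], [[0.1, -0.15, -18], [0, 0, 0]], [[0.1, -0.15, -18.9], [0, 0, 0]], [[0.1, -0.15, -18.9], [0, 0, 0]], [[0.1, -0.15, -18.9], [0, 0, 0]]]'

```text
clock: 34.6
position: [0.4475, -0.3545, 0.0301]
ee_rot: [1.14, 1.246, -1.144]
force: [-0.6, 0.1, -0.0]
width: 0.601
```

Emit:
servo_tool --plan '[[[0, 0, 0], [0, 0, 0]], [[0, 0, 0], [0, 0, 0]], [[0, 0, 0], [0, 0, 0]], [[0, 0, 0], [0, 0, 0]], [[0, 0, 0], [0, 0, 0]], [[0, 0, 0], [0, 0, 0]]]' --grip 0

```text
clock: 35.2
position: [0.4475, -0.3545, 0.0304]
ee_rot: [1.141, 1.245, -1.144]
force: [-1.7, 1.3, 5.6]
width: 0.262
```

```bash
python3 - <<'E'
from h import *
pose()
E
```

```text
t 35.2 tcp [ 0.4475 -0.3545  0.0304] w 0.262 F [-1.7  1.3  5.6] x [ 0.002 -0.005 -1.   ] jaw deg 5.12 q [ 0.19  0.64  0.56  1.94 -0.5   0.7   1.14]
```

Emit:
servo_tool --plan '[[[0, 0, 4], [0, 0, 0]], [[0, 0, 9], [0, 0, 0]], [[0, 0, 14], [0, 0, 0]], [[0, 0, 19], [0, 0, 0]], [[1, 4, 21], [0, 0, 0]], [[2.2, 8.5, 21], [0, 0, 0]], [[3.6, 13, 21], [0, 0, 0]], [[4.9, 17.5, 21], [0, 0, 0]], [[6.1, 22, 21], [0, 0, 0]], [[7.4, 26, 21], [0, 0, 0]], [[8.6, 29, 21], [0, 0, 0]], [[8.6, 29, 21], [0, 0, 0]]]'

```text
clock: 36.4
position: [0.5349, -0.0585, 0.2396]
ee_rot: [1.136, 1.251, -1.137]
force: [0.2, -1.6, -0.7]
width: 0.264
```

```bash
python3 - <<'E'
from h import *
pose()
p=arm.get_image("wrist"); cv2.imwrite("pics/w23.png",p["frame"])
p=arm.get_image("scene"); im=p["frame"].copy()
cv2.imwrite("pics/s23.png",cv2.resize(im[170:310,270:430],None,fx=4,fy=4,interpolation=cv2.INTER_CUBIC))
E
```

```text
t 36.4 tcp [ 0.5349 -0.0585  0.2396] w 0.264 F [ 0.2 -1.6 -0.7] x [ 0.002 -0.003 -1.   ] jaw deg 5.58 q [-0.51  0.31  0.68  1.81 -0.22  1.09  0.34]
```

View pics/w23.png

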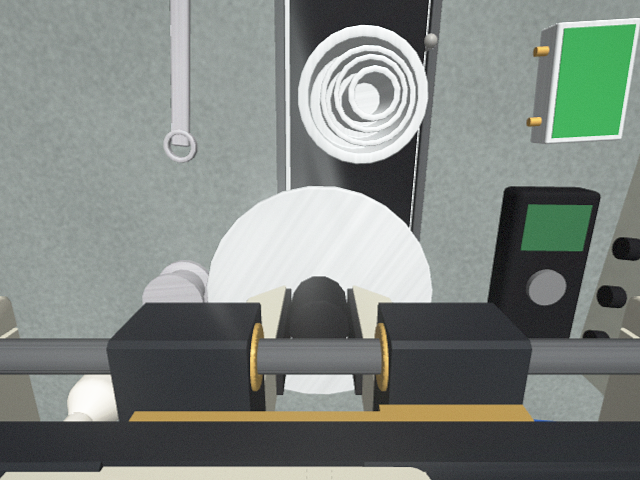

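View pics/s23.png

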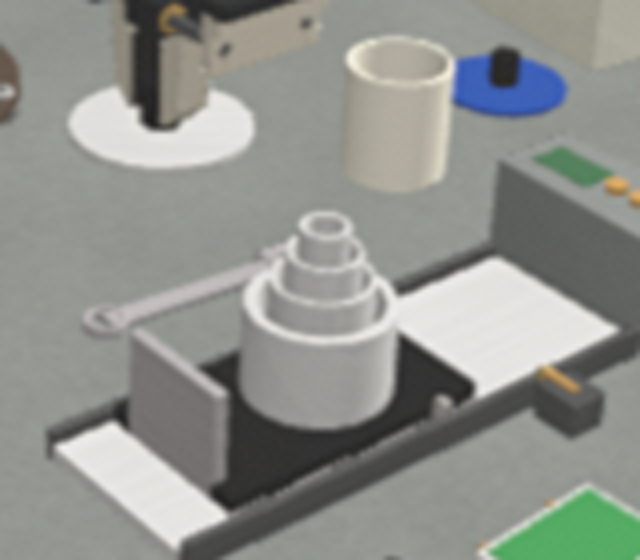

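```bash
python3 ring.py .5595 .0415 .147 .016 w24
```

```text
t 36.5 tcp [ 0.5334 -0.0639  0.24  ] w 0.264 F [-0.  -0.8 -1.5] x [ 0.001 -0.005 -1.   ] jaw deg 5.23 q [-0.51  0.31  0.69  1.81 -0.22  1.09  0.35]
```

View pics/w24.png

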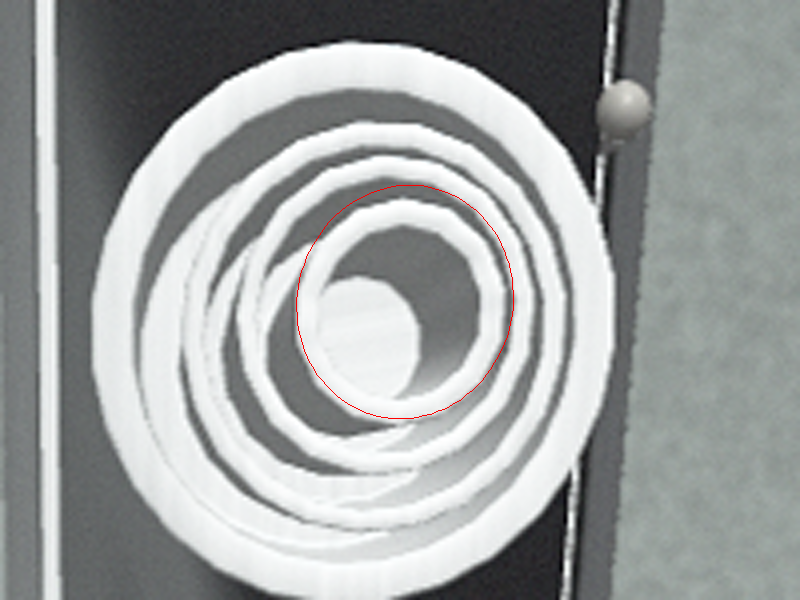

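Emit:
servo_tool --plan '[[[1.3, 4.7, 0], [0, 0, 0]], [[2.6, 9.4, 0], [0, 0, 0]], [[2.6, 10.4, -2], [0, 0, 0]], [[2.6, 10.4, -4], [0, 0, 0]], [[2.6, 10.4, -4], [0, 0, 0]], [[2.6, 10.4, -4], [0, 0, 0]], [[2.6, 10.4, -4], [0, 0, 0]]]'

```text
clock: 37.25
position: [0.5597, 0.0374, 0.2013]
ee_rot: [1.143, 1.243, -1.146]
force: [0.1, 0.2, -1.9]
width: 0.268
```

```bash
python3 - <<'E'
from h import *
pose()
p=arm.get_image("scene"); im=p["frame"].copy()
cv2.imwrite("pics/s25.png",cv2.resize(im[170:310,270:430],None,fx=4,fy=4,interpolation=cv2.INTER_CUBIC))
pose()
E
```

```text
t 37.25 tcp [0.5597 0.0374 0.2013] w 0.268 F [ 0.1  0.2 -1.9] x [ 0.003 -0.005 -1.   ] jaw deg 4.97 q [-0.63  0.39  0.64  1.81 -0.26  1.03  0.19]
t 37.3 tcp [0.5597 0.0377 0.2013] w 0.263 F [-0.2  0.5 -0.7] x [ 0.003 -0.005 -1.   ] jaw deg 5.0 q [-0.63  0.39  0.64  1.81 -0.26  1.03  0.19]
```

View pics/s25.png

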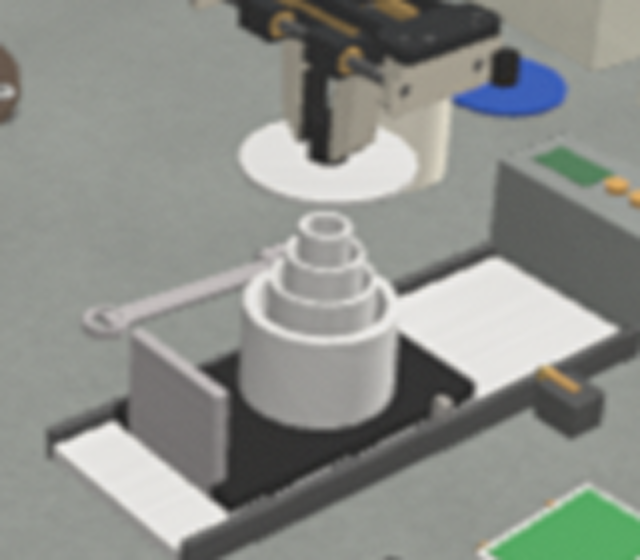

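Emit:
servo_tool --plan '[[[0, 0.25, 0], [0.2, 0.2, 0]], [[0, 0.25, -1.5], [0.2, 0.2, 0]], [[0, 0.25, -2.6], [0.2, 0.2, 0]], [[0, 0.25, -2.6], [0.2, 0.2, 0]], [[0, 0.25, -2.6], [0.2, 0.2, 0]]]'

```text
clock: 37.8
position: [0.5597, 0.0401, 0.1754]
ee_rot: [1.143, 1.248, -1.146]
force: [-0.1, 0.1, -2.1]
width: 0.263
```

```bash
python3 - <<'E'
from h import *
pose()
E
```

```text
t 37.8 tcp [0.5597 0.0401 0.1754] w 0.263 F [-0.1  0.1 -2.1] x [-0.001 -0.002 -1.   ] jaw deg 4.98 q [-0.62  0.42  0.62  1.83 -0.29  0.98  0.21]
```

Lowering slowly, watching the force.

Emit:
servo_tool --plan '[[[0, 0, -0.4], [0, 0, 0]], [[0, 0, -0.8], [0, 0, 0]], [[0, 0, -1.1], [0, 0, 0]], [[0, 0, -1.1], [0, 0, 0]], [[0, 0, -1.1], [0, 0, 0]]]'

```text
clock: 38.3
position: [0.5597, 0.04, 0.1644]
ee_rot: [1.143, 1.248, -1.146]
force: [-0.3, -0.0, -1.0]
width: 0.269
```

```bash
python3 - <<'E'
from h import *
pose()
p=arm.get_image("scene"); im=p["frame"].copy()
cv2.imwrite("pics/s26.png",cv2.resize(im[170:310,270:430],None,fx=4,fy=4,interpolation=cv2.INTER_CUBIC))
E
```

```text
t 38.3 tcp [0.5597 0.04   0.1644] w 0.269 F [-0.3 -0.  -1. ] x [-0.001 -0.002 -1.   ] jaw deg 4.98 q [-0.61  0.43  0.61  1.85 -0.3   0.96  0.22]
```

View pics/s26.png

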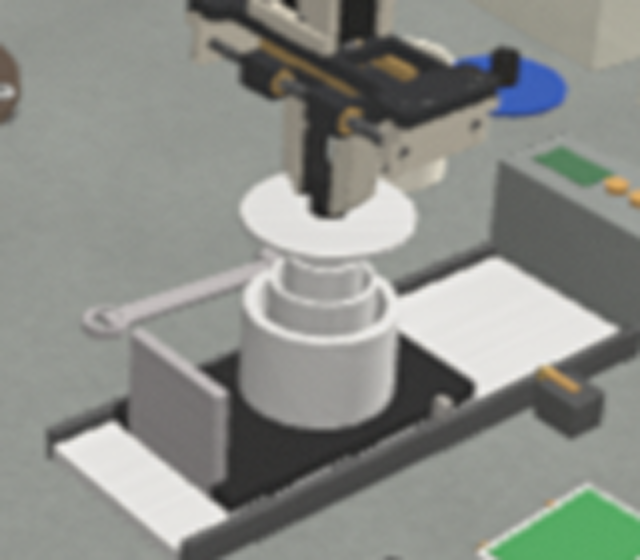

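Emit:
servo_tool --plan '[[[0, 0, -0.2], [0, 0, 0]], [[0, 0, -0.4], [0, 0, 0]], [[0, 0, -0.45], [0, 0, 0]], [[0, 0, -0.45], [0, 0, 0]]]'

```text
clock: 38.75
position: [0.5596, 0.04, 0.1599]
ee_rot: [1.143, 1.249, -1.146]
force: [0.4, -0.6, -1.7]
width: 0.264
```

```bash
python3 - <<'E'
from h import *
pose()
E
```

```text
t 38.75 tcp [0.5596 0.04   0.1599] w 0.264 F [ 0.4 -0.6 -1.7] x [-0.001 -0.002 -1.   ] jaw deg 4.98 q [-0.61  0.44  0.61  1.85 -0.3   0.95  0.23]
```

Emit:
servo_tool --plan '[[[0, 0, -0.1], [0, 0, 0]], [[0, 0, -0.15], [0, 0, 0]], [[0, 0, -0.15], [0, 0, 0]]]'

```text
clock: 39.05
position: [0.5602, 0.04, 0.1594]
ee_rot: [1.144, 1.248, -1.145]
force: [-1.6, 0.1, 9.2]
width: 0.264
```

Emit:
servo_tool --plan '[[[0, 0, 0], [0, 0, 0]], [[0, 0, 0], [0, 0, 0]], [[0, 0, 0], [0, 0, 0]], [[0, 0, 0], [0, 0, 0]], [[0, 0, 2], [0, 0, 0]], [[0, 0, 5], [0, 0, 0]], [[0, 0, 8], [0, 0, 0]], [[0, 0, 8], [0, 0, 0]], [[0, 0, 8], [0, 0, 0]]]' --grip 0.5

```text
clock: 39.95
position: [0.5604, 0.0401, 0.2397]
ee_rot: [1.145, 1.248, -1.144]
force: [0.1, 0.0, 0.4]
width: 0.495
```

```bash
python3 - <<'E'
from h import *
pose()
p=arm.get_image("scene"); im=p["frame"].copy()
cv2.imwrite("pics/s27.png",cv2.resize(im[170:310,270:430],None,fx=4,fy=4,interpolation=cv2.INTER_CUBIC))
p=arm.get_image("wrist"); cv2.imwrite("pics/w27.png",p["frame"])
E
```

```text
t 39.95 tcp [0.5604 0.0401 0.2397] w 0.495 F [0.1 0.  0.4] x [ 0.001 -0.001 -1.   ] jaw deg 4.98 q [-0.65  0.36  0.65  1.75 -0.24  1.11  0.17]
```

View pics/s27.png

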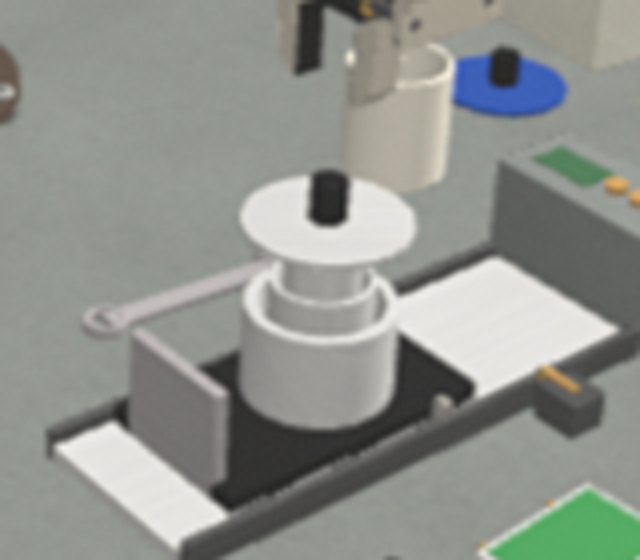

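View pics/w27.png

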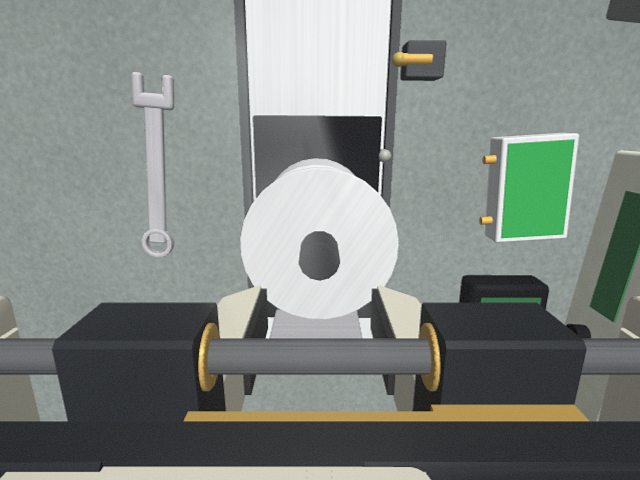

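Emit:
servo_tool --plan '[[[0.4, -5, 0], [0, 0, 0]], [[0.8, -10, 0], [0, 0, 0]], [[1.3, -16.5, 0], [0, 0, 0]], [[1.3, -16.5, 0], [0, 0, 0]], [[1.3, -16.5, -4], [0, 0, 0]], [[1.3, -16.5, -8], [0, 0, 0]], [[1.3, -16.5, -8], [0, 0, 0]], [[1.3, -16.5, -8], [0, 0, 0]]]' --grip 0

```text
clock: 40.85
position: [0.5719, -0.1246, 0.1581]
ee_rot: [1.142, 1.251, -1.148]
force: [0.7, -0.1, 1.0]
width: 0.005
```

```bash
python3 - <<'E'
from h import *
pose()
p=arm.get_image("scene"); im=p["frame"].copy()
cv2.imwrite("pics/s28.png",cv2.resize(im[170:310,250:430],None,fx=4,fy=4,interpolation=cv2.INTER_CUBIC))
p=arm.get_image("wrist"); cv2.imwrite("pics/w28.png",p["frame"])
E
```

```text
t 40.85 tcp [ 0.5719 -0.1246  0.1581] w 0.005 F [ 0.7 -0.1  1. ] x [-0.004 -0.001 -1.   ] jaw deg 4.98 q [-0.32  0.49  0.64  1.79 -0.34  0.98  0.54]
```

View pics/s28.png

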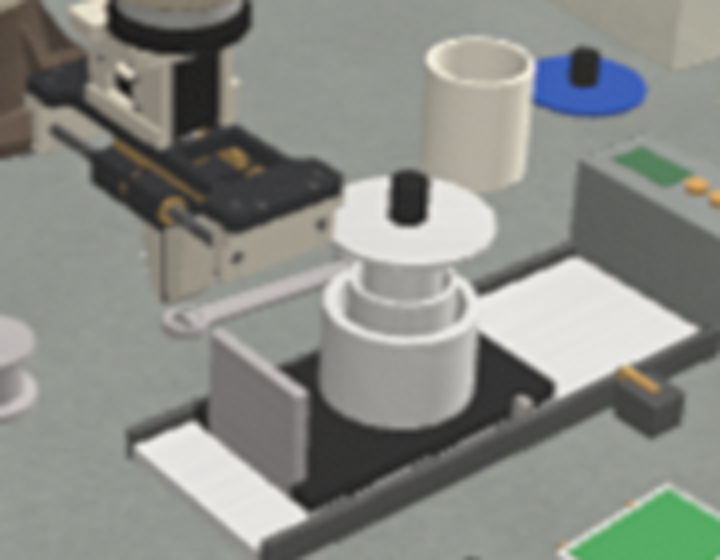

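View pics/w28.png

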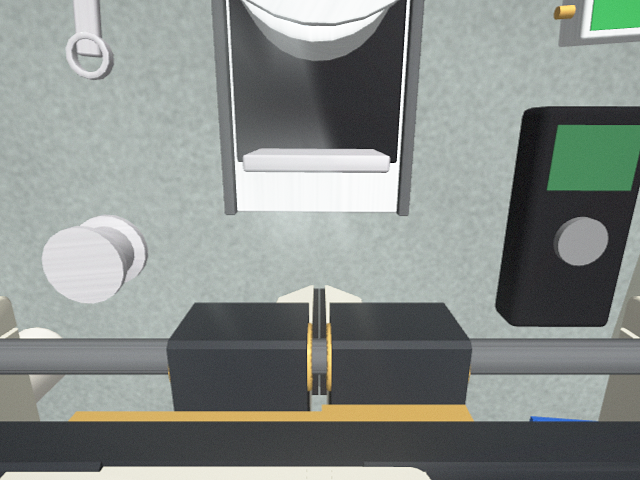

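Emit:
servo_tool --plan '[[[0, 0, -4], [0, 0, 0]], [[0, 0, -8], [0, 0, 0]], [[0, 0, -9.6], [0, 0, 0]], [[0, 0, -9.6], [0, 0, 0]], [[-0.1, 1, -9.6], [0, 0, 0]], [[-0.2, 2, -9.6], [0, 0, 0]], [[-0.2, 2, -9.6], [0, 0, 0]]]'

```text
clock: 41.65
position: [0.5726, -0.1024, 0.0654]
ee_rot: [1.144, 1.248, -1.141]
force: [-0.2, 1.0, -0.5]
width: 0.002
```

```bash
python3 - <<'E'
from h import *
pose()
p=arm.get_image("scene"); im=p["frame"].copy()
cv2.imwrite("pics/s29.png",cv2.resize(im[170:310,250:430],None,fx=4,fy=4,interpolation=cv2.INTER_CUBIC))
E
```

```text
t 41.65 tcp [ 0.5726 -0.1024  0.0654] w 0.002 F [-0.2  1.  -0.5] x [ 0.003 -0.    -1.   ] jaw deg 5.16 q [-0.3   0.59  0.56  1.89 -0.44  0.78  0.59]
```

View pics/s29.png

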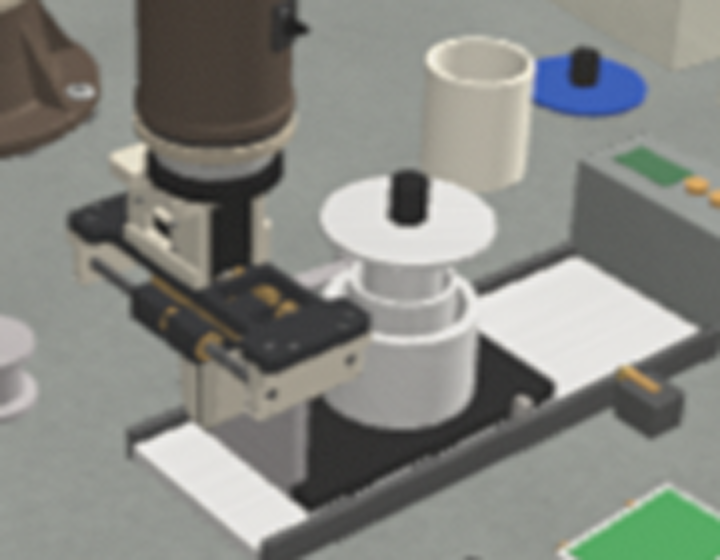

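Emit:
servo_tool --plan '[[[0, 0.3, 0], [0, 0, 0]], [[0, 0.6, 0], [0, 0, 0]], [[-0.1, 0.9, 0], [0, 0, 0]], [[-0.1, 1.2, 0], [0, 0, 0]], [[-0.1, 1.5, 0], [0, 0, 0]], [[-0.2, 1.8, 0], [0, 0, 0]], [[-0.2, 2.1, 0], [0, 0, 0]], [[-0.2, 2.4, 0], [0, 0, 0]], [[-0.2, 2.7, 0], [0, 0, 0]], [[-0.3, 3.0, 0], [0, 0, 0]], [[-0.3, 3.3, 0], [0, 0, 0]], [[-0.3, 3.6, 0], [0, 0, 0]]]'

```text
clock: 42.9
position: [0.5693, -0.0672, 0.0653]
ee_rot: [1.143, 1.248, -1.142]
force: [-1.5, -2.2, 0.6]
width: 0.001
```

```bash
cat > pv.py <<'E'
import sys
from h import *
pose()
p=arm.get_image("scene"); im=p["frame"].copy()
cv2.imwrite(f"pics/{sys.argv[1]}.png",cv2.resize(im[150:310,260:460],None,fx=4,fy=4,interpolation=cv2.INTER_CUBIC)[:600])
E
python3 pv.py s30
```

```text
t 42.9 tcp [ 0.5693 -0.0672  0.0653] w 0.001 F [-1.5 -2.2  0.6] x [ 0.002 -0.001 -1.   ] jaw deg 5.13 q [-0.37  0.58  0.56  1.91 -0.44  0.77  0.53]
```

View pics/s30.png

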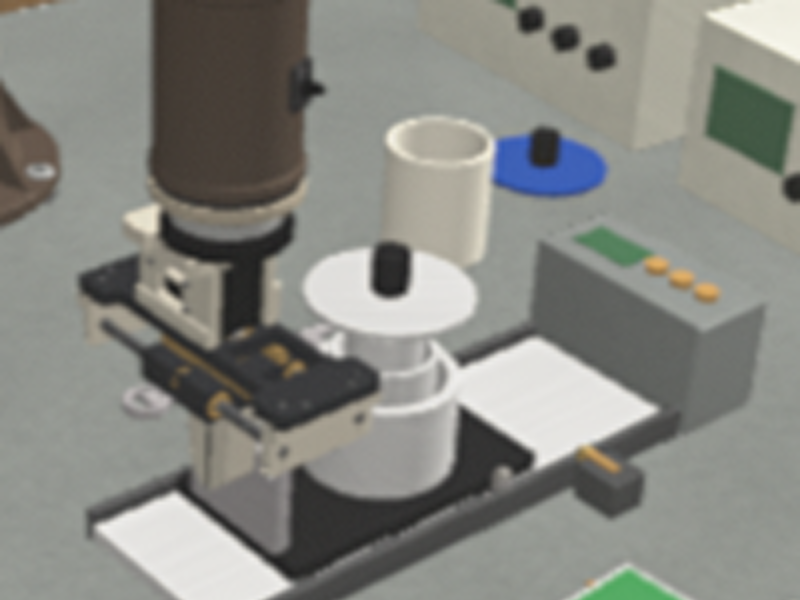

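Emit:
servo_tool --plan '[[[0, 0.4, 0], [0, 0, 0]], [[-0.1, 0.8, 0], [0, 0, 0]], [[-0.1, 1.2, 0], [0, 0, 0]], [[-0.1, 1.6, 0], [0, 0, 0]], [[-0.2, 2.0, 0], [0, 0, 0]], [[-0.2, 2.4, 0], [0, 0, 0]], [[-0.2, 2.8, 0], [0, 0, 0]], [[-0.3, 3.2, 0], [0, 0, 0]], [[-0.3, 3.6, 0], [0, 0, 0]], [[-0.3, 4.0, 0], [0, 0, 0]], [[-0.4, 4.4, 0], [0, 0, 0]], [[-0.4, 4.8, 0], [0, 0, 0]]]'

```text
clock: 44.15
position: [0.5653, -0.0181, 0.0652]
ee_rot: [1.143, 1.248, -1.141]
force: [0.2, -1.8, 0.4]
width: 0.007
```

```bash
python3 pv.py s31
```

```text
t 44.15 tcp [ 0.5653 -0.0181  0.0652] w 0.007 F [ 0.2 -1.8  0.4] x [ 0.002 -0.    -1.   ] jaw deg 5.17 q [-0.46  0.58  0.57  1.93 -0.44  0.76  0.45]
```

View pics/s31.png

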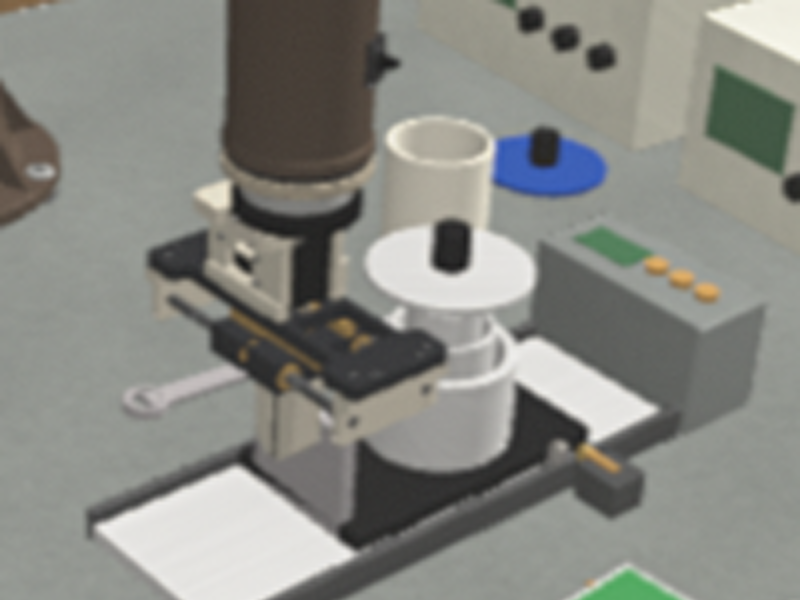

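Emit:
servo_tool --plan '[[[0, 0.2, 0], [0, 0, 0]], [[0, 0.4, 0], [0, 0, 0]], [[-0.1, 0.6, 0], [0, 0, 0]], [[-0.1, 0.8, 0], [0, 0, 0]], [[-0.1, 1.0, 0], [0, 0, 0]], [[-0.1, 1.2, 0], [0, 0, 0]], [[-0.1, 1.4, 0], [0, 0, 0]], [[-0.1, 1.6, 0], [0, 0, 0]]]'

```text
clock: 45.0
position: [0.5641, -0.008, 0.0653]
ee_rot: [1.142, 1.241, -1.148]
force: [-0.2, -25.9, -1.5]
width: -0.002
```

```bash
python3 pv.py s32
```

```text
t 45.0 tcp [ 0.5641 -0.008   0.0653] w -0.002 F [ -0.2 -25.9  -1.5] x [ 0.003 -0.007 -1.   ] jaw deg 4.9 q [-0.49  0.58  0.58  1.93 -0.44  0.76  0.42]
```

View pics/s32.png

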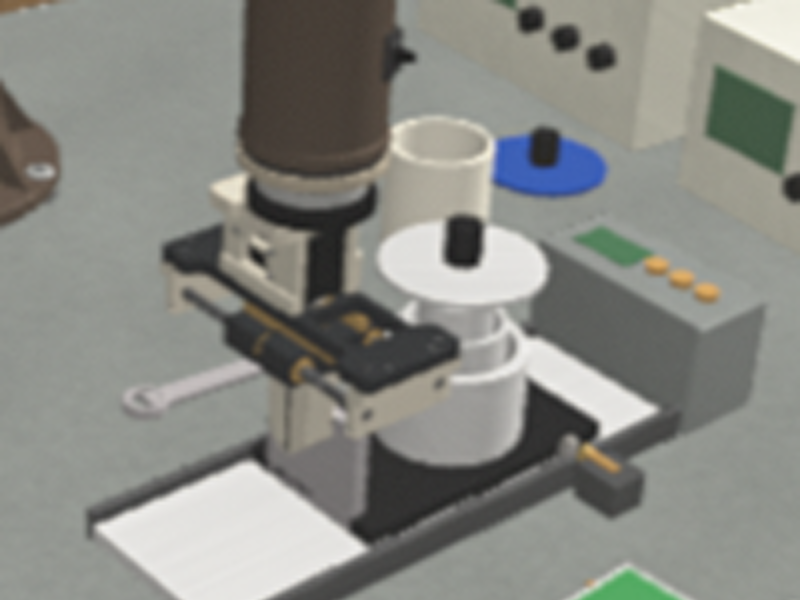

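Emit:
servo_tool --plan '[[[0, 0.3, 0], [0, 0, 0]], [[0, 0.3, 0], [0, 0, 0]], [[0, 0.3, 0], [0, 0, 0]]]'

```text
clock: 45.35
position: [0.5639, -0.0051, 0.0653]
ee_rot: [1.142, 1.241, -1.148]
force: [-0.4, -5.9, 0.6]
width: 0.004
```

```bash
python3 - <<'E'
from h import *
pose()
C=[(.052,.0),(.052,.005),(.0125,.032)]
for cn in ["scene","top"]:
    p=arm.get_image(cn)
    for o in locate(p,"cover",C,.147): print(cn,*o)
    if cn=="top": cv2.imwrite("pics/t33.png",cv2.resize(p["frame"][180:300,165:365],None,fx=4,fy=4))
E
```

```text
t 45.35 tcp [ 0.5639 -0.0051  0.0653] w 0.004 F [-0.4 -5.9  0.6] x [ 0.003 -0.007 -1.   ] jaw deg 4.87 q [-0.49  0.58  0.58  1.93 -0.44  0.76  0.42]
scene 0.79 [375.9 215.3] [0.5557 0.1195] area 718 796
scene 0.69 [395.8 190.7] [0.4799 0.2469] area 382 643
top 0.75 [154.8 350.6] [0.271  0.3937] area 1154 1419
top 0.61 [245.6 223.3] [0.5688 0.1398] area 510 1240
```

View pics/t33.png

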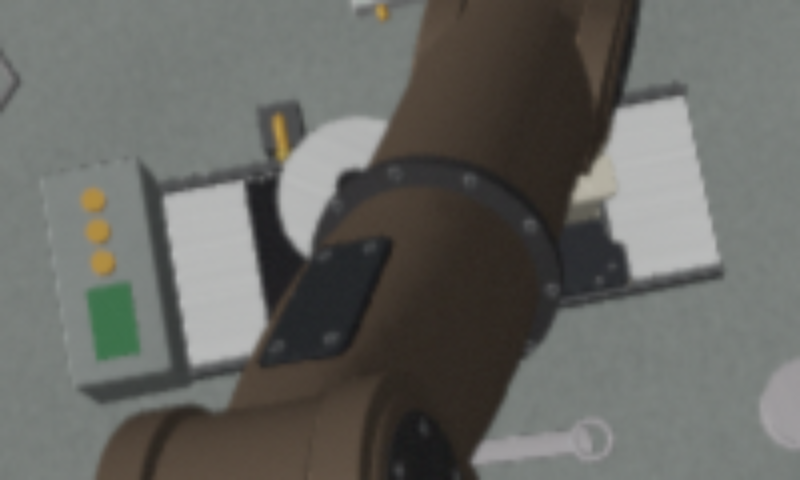

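Emit:
servo_tool --plan '[[[0, 0.2, 0], [0, 0, 0]], [[0, 0.3, 0], [0, 0, 0]], [[0, 0.4, 0], [0, 0, 0]], [[0, 0.5, 0], [0, 0, 0]], [[0, 0.5, 0], [0, 0, 0]]]'

```text
clock: 46.05
position: [0.5638, 0.0013, 0.0652]
ee_rot: [1.142, 1.243, -1.147]
force: [-0.2, 0.5, 0.6]
width: 0.009
```

```bash
python3 pv.py s34
```

```text
t 46.05 tcp [0.5638 0.0013 0.0652] w 0.009 F [-0.2  0.5  0.6] x [ 0.002 -0.006 -1.   ] jaw deg 4.94 q [-0.5   0.58  0.58  1.93 -0.44  0.76  0.41]
```

View pics/s34.png

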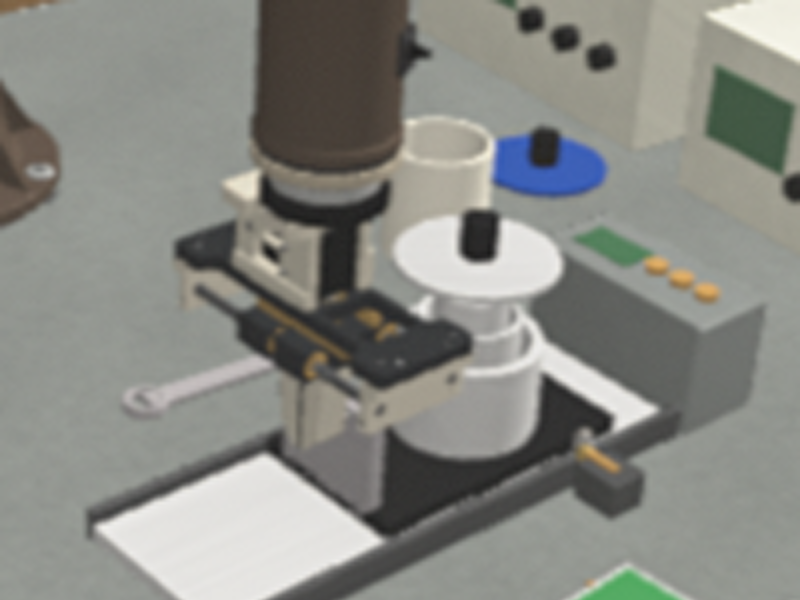

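Emit:
servo_tool --plan '[[[0, 0.1, 0], [0, 0, 0]], [[0, 0.2, 0], [0, 0, 0]], [[0, 0.3, 0], [0, 0, 0]], [[0, 0.3, 0], [0, 0, 0]]]'

```text
clock: 46.5
position: [0.5639, 0.0046, 0.0652]
ee_rot: [1.142, 1.243, -1.146]
force: [0.0, -0.2, 0.5]
width: 0.006
```

```bash
python3 - <<'E'
from h import *
pose()
E
```

```text
t 46.5 tcp [0.5639 0.0046 0.0652] w 0.006 F [ 0.  -0.2  0.5] x [ 0.002 -0.006 -1.   ] jaw deg 4.97 q [-0.51  0.58  0.58  1.93 -0.44  0.76  0.4 ]
```

Emit:
servo_tool --plan '[[[0, 0.1, 0], [0, 0, 0]], [[0, 0.2, 0], [0, 0, 0]], [[0, 0.3, 0], [0, 0, 0]], [[0, 0.4, 0], [0, 0, 0]], [[0, 0.4, 0], [0, 0, 0]]]'

```text
clock: 47.0
position: [0.5638, 0.0077, 0.0652]
ee_rot: [1.142, 1.242, -1.147]
force: [-1.8, -3.9, 1.5]
width: 0.006
```

```bash
python3 pv.py s35
```

```text
t 47.0 tcp [0.5638 0.0077 0.0652] w 0.006 F [-1.8 -3.9  1.5] x [ 0.002 -0.007 -1.   ] jaw deg 4.93 q [-0.52  0.58  0.58  1.93 -0.44  0.76  0.4 ]
```

View pics/s35.png

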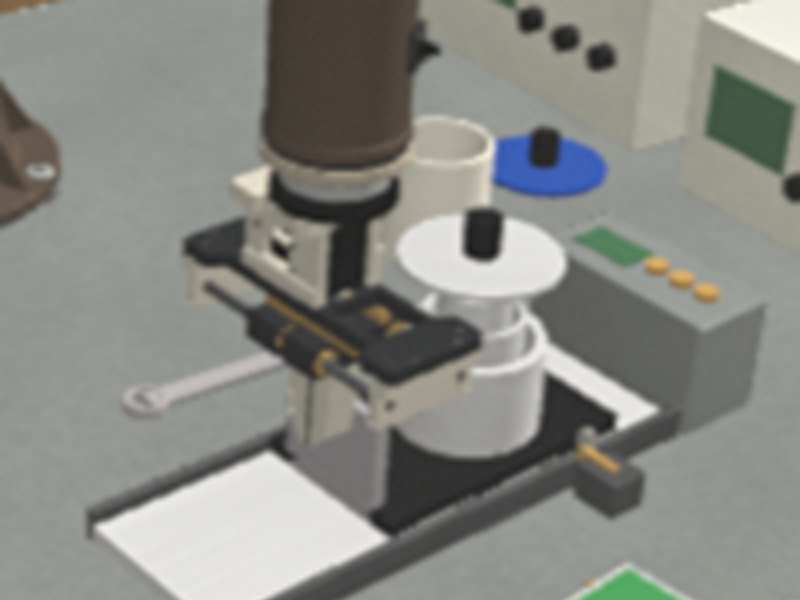

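Emit:
servo_tool --plan '[[[0, 0.15, 0], [0, 0, 0]], [[0, 0.3, 0], [0, 0, 0]], [[0, 0.3, 0], [0, 0, 0]]]'

```text
clock: 47.35
position: [0.5637, 0.0077, 0.0653]
ee_rot: [1.141, 1.238, -1.151]
force: [0.2, -10.6, 0.3]
width: 0.005
```

```bash
python3 - <<'E'
from h import *
pose()
E
```

```text
t 47.35 tcp [0.5637 0.0077 0.0653] w 0.005 F [  0.2 -10.6   0.3] x [ 0.003 -0.01  -1.   ] jaw deg 4.78 q [-0.52  0.58  0.58  1.93 -0.43  0.76  0.39]
```

Emit:
servo_tool --plan '[[[0, -1, 0], [0, 0, 0]], [[0.2, -3, 0], [0, 0, 0]], [[0.5, -6, 0], [0, 0, 0]], [[0.8, -9, 3], [0, 0, 0]], [[0.8, -12, 8], [0, 0, 0]], [[0.8, -14, 13], [0, 0, 0]], [[0.8, -16, 18], [0, 0, 0]], [[0.8, -18, 20], [0, 0, 0]], [[0.8, -18, 20], [0, 0, 0]]]'

```text
clock: 48.25
position: [0.5733, -0.1776, 0.271]
ee_rot: [1.147, 1.227, -1.149]
force: [-0.2, -0.5, -0.2]
width: 0.004
```

```bash
python3 pv.py s36; python3 - <<'E'
from h import *
C=[(.052,.0),(.052,.005),(.0125,.032)]
for cn in ["scene","top"]:
    p=arm.get_image(cn); cv2.imwrite(f"pics/{cn}36.png",p["frame"])
    for o in locate(p,"cover",C,.147): print(cn,*o)
p=arm.get_image("wrist"); cv2.imwrite("pics/w36.png",p["frame"])
E
```

```text
t 48.25 tcp [ 0.5733 -0.1776  0.271 ] w 0.004 F [-0.2 -0.5 -0.2] x [ 0.012 -0.013 -1.   ] jaw deg 4.53 q [-0.29  0.4   0.71  1.63 -0.27  1.2   0.56]
scene 0.92 [396.3 190.9] [0.4818 0.247 ] area 346 644
scene 0.72 [379.5 213.6] [0.5536 0.1324] area 653 784
top 0.76 [249.2 228.7] [0.5535 0.1318] area 1214 1246
```

View pics/s36.png

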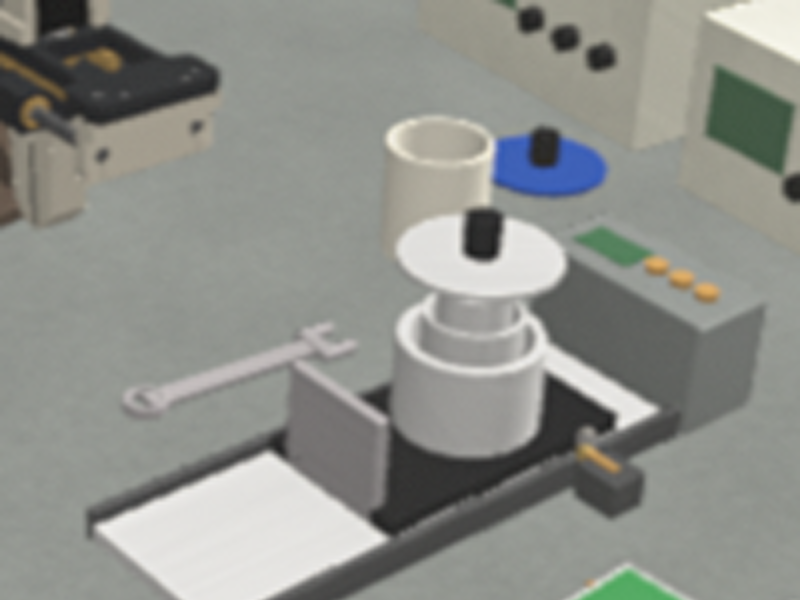

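View pics/top36.png

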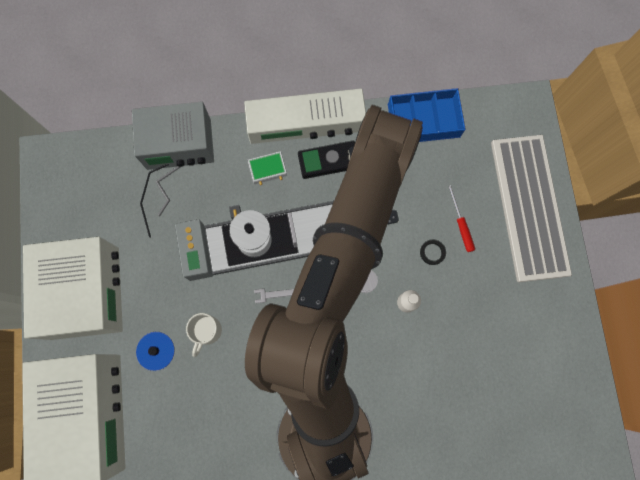

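Emit:
servo_tool --plan '[[[0, -2, 2], [0, 0, 0]], [[0, -2, 2], [0, 0, 0]], [[0, -2, 2], [0, 0, 0]], [[0, -2, 2], [0, 0, 0]], [[0, -2, 2], [0, 0, 0]], [[0, -2, 2], [0, 0, 0]]]'

```text
clock: 49.15
position: [0.5713, -0.1899, 0.2833]
ee_rot: [1.139, 1.243, -1.15]
force: [-0.1, 0.2, 0.1]
width: 0.004
```

```bash
python3 - <<'E'
from h import *
pose()
C=[(.052,.0),(.052,.005),(.0125,.032)]
for cn in ["scene","top"]:
    p=arm.get_image(cn)
    for o in locate(p,"cover",C,.147): print(cn,*o)
print(arm.sign_off())
E
```

```text
t 49.15 tcp [ 0.5713 -0.1899  0.2833] w 0.004 F [-0.1  0.2  0.1] x [-0.    -0.008 -1.   ] jaw deg 4.93 q [-0.26  0.4   0.71  1.59 -0.27  1.25  0.58]
scene 0.72 [380.3 213.9] [0.5558 0.133 ] area 759 786
top 0.96 [154.8 351.3] [0.2694 0.3938] area 1054 1420
top 0.92 [249.4 229.2] [0.5521 0.1315] area 1214 1247
the job is handed in; nothing more can be done
None
```

The job is done and handed in at about 49 s of the 210 s allowed; sign-off gave no verdict.

I parked the cover on the rubber ring and nested the large, medium and small cans in that order. I then set the cover back with its spigot in the small can and pushed the carriage home.

**Last checks**
- **Cover:** The last pictures, with the robot clear, show it level on the upright stack. The two cameras agree on its position within about 4 mm.
- **Carriage:** The push force peaked at about 26 N and dropped to zero as the carriage ran ahead of the fingers. Pushing again met a hard stop. The stack was about 92 mm further in than before the push, and did not move back after I withdrew.

**What disagreed or went wrong**
- **Cover nudged on the ring:** It moved about 19 mm while parked, but the pose fit showed it flat with its spigot still in the hole, so I picked it up from there.
- **First grip on the knob:** It was about 5 mm off-centre, so I opened and regripped before lifting.
- **Big can position:** After the cover came off, the can measured about 9 mm further along +y than the cover had. The cover may have been off-centre, or my off-centre first grip may have moved the carriage. I used the new measurement for nesting.
- **Push force:** The 26 N peak was above the roughly 16 N expected for the plunger. I applied it with the fingertips on the push plate.

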